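# Load the slide scanner and switch its lamp back on

## Task

Switch the scanner's lamp off at the toggle on the controller box, and only then draw the scanner's carriage out from under the head as far as it goes. Lay every chambered slide from the rubber mat flat in the carriage tray, side by side with none on top of another or up on the rim, push the carriage fully home under the head, and then flip the toggle back on. Do not knock over or shove the bottle, the jar or the grey box.

Things in the scene. Friction and masses are not known exactly. Their poses are not given: they have to be found in the camera images.
- scanner: white slide scanner, fixed to the bench. Origin on the bench at the centre of its 290 (x) x 300 (y) x 18 mm base plate. A 130 mm wide column at y +105 to +150 mm carries a head (x -133 to +133, y -5 to +150 mm) whose flat underside is 60 mm and top 125 mm above the bench; a camera tube (60 mm across, on the head at y +110 mm) reaches 201 mm. The carriage runs along the scanner's y under the head and comes out towards -y
- carriage (a joint): how far the carriage is drawn out, m: 0 = fully home under the head, 0.135 = fully out at its stop (scanner -y). It slides with 2 N of friction and stays where it is left; it starts at or within 12 mm of home
- tray (a point): centre of the carriage tray's floor, on the floor, 30 mm above the bench; axes parallel to the scanner's. The dark tray is 238 (x) x 96 mm (y) inside with a rim 6 mm thick that stands 6 mm above the floor: room for four slides side by side along x, each lying lengthwise along y. With the carriage home it lies at scanner y +48 mm, wholly under the head (30 mm above the floor, so only one layer of slides passes); drawn out it lies at scanner y -87 mm, clear of the head
- handle (a point): centre of the top of the carriage's handle, an upright aluminium post 14 mm (x) x 30 mm (y), rising 56 mm above the tray floor, its centre 100 mm to the -y side of the tray's centre; pinch it across x from above
- controller: ivory lamp controller box 140 (x) x 100 (y) x 52 mm, fixed to the bench; origin at the centre of its underside, z up. The toggle's pivot is 56 mm above its origin
- toggle (a joint): angle of the toggle lever, rad: 0 = on, leaning 0.4 rad towards the controller's +x; 0.4 = upright; 0.8 = off, leaning 0.4 rad towards the controller's -x. A spring snaps it to whichever end is nearer (about 2.5 N at the tip to start it, none at the centre). Starts on
- lever_tip (a point): centre of the 17 mm ball on the end of the toggle lever, a steel bat 11 mm thick; the ball lies 55 mm from the pivot, so 107 mm above the bench at either end of its swing
- mat: thin blue-grey rubber mat 220 x 170 mm, flat on the bench, on which the slides start; origin at its centre
- slide1: chambered slide 1: a clear slide 76 x 26 mm with a white well block and lid on it, 16 mm tall over all (one rigid 76 x 26 x 16 mm block, 50 g), lying flat. Origin at the centre of its underside, x along its length, z up. It may be absent. All four are alike.
- slide2: chambered slide 2: a clear slide 76 x 26 mm with a white well block and lid on it, 16 mm tall over all (one rigid 76 x 26 x 16 mm block, 50 g), lying flat. Origin at the centre of its underside, x along its length, z up. It may be absent. All four are alike.
- slide3: chambered slide 3: a clear slide 76 x 26 mm with a white well block and lid on it, 16 mm tall over all (one rigid 76 x 26 x 16 mm block, 50 g), lying flat. Origin at the centre of its underside, x along its length, z up. It may be absent. All four are alike.
- slide4: chambered slide 4: a clear slide 76 x 26 mm with a white well block and lid on it, 16 mm tall over all (one rigid 76 x 26 x 16 mm block, 50 g), lying flat. Origin at the centre of its underside, x along its length, z up. It may be absent. All four are alike.
- bottle: bystander: amber bottle, 54 mm across, 120 mm tall; origin at the centre of its underside
- jar: bystander: glass jar, 56 mm across, 60 mm tall; origin at the centre of its underside
- tipbox: bystander: plain grey box 85 x 120 x 60 mm; origin at the centre of its underside
Things that resemble listed ones, but are neither listed nor needed, are in the scene too. What is shaped like the slide3 but brown is not meant. Leave any orange or yellow look-alike of the slide2 alone.

How it is judged:
By the outcome, as a careful person would: the job done as asked, in the order asked, and still so for the second after the job is handed in, with the robot touching nothing.
Of slide1, slide2, slide3, slide4 only 2 to 4 are there at a start; the rules pass over those that are not, and their reading is None.
At some moment in a run one of slide1, slide2, slide3, slide4 may be knocked a few centimetres aside while the robot is not near it.
Once in a run the grip may slacken for a moment while it holds something.
It also fails if it takes over 210 s, if anything falls off the work surface, if the arm or the gripper's body presses on something with over 40 N, if the wrist force passes 120 N, or if a joint passes its speed limit or range.

## Robot

A 7-joint arm with a two-finger parallel gripper is mounted at the origin on the work surface. World frame = base frame: x ahead of the robot, y to its left, z up, the work surface at z = 0. Lengths are in m, angles in degrees, forces in N, time in s.
With the tool pointing down it reaches from about 0.425 to 0.875 m from the base axis. Payload 4.7 kg.
Tool frame: the origin (TCP) lies at the centre of the arm's flange, where the gripper is bolted on; the fingertips stand 182 mm ahead of it and the grasp point (between the pads) lies 164 mm ahead of it; z points along the fingers, x is the direction in which the jaws open and shut, and the axes are right-handed (so a half turn about z gives the same grasp; the last joint's range is limited). The gripper opens to 87 mm and grips with 3 to 60 N. Pads are 19 mm wide; open, the fingers measure 117 mm over their backs; the gripper's body (75 mm by 190 mm) begins 51 mm behind the grasp point.
Start: joints at [72.657, 18.392, -4.016, 83.108, 1.295, 78.541, -3.26], TCP at [0.202, -0.618, 0.405] pointing down, gripper open.
Joint ranges: [-163.93, 163.93], [-17.29, 119.83], [-79.2, 71.16], [3.27, 140.29], [-89.18, 269.18], [5.43, 117.66], [-154.24, 154.24]. Speed limits (degrees/s): [147.25, 147.25, 180, 180, 180, 180, 180].

## Interface

Orientations are given as [roll, pitch, yaw] about the fixed x, y, z axes, in that order (R = Rz(yaw) Ry(pitch) Rx(roll)).
In Python, from cell import env gives the robot as it stands. The module is installed in compiled form; this text tells all that it offers.
- The arm moves only by the tool carry_out, never from a script. Its argument "increments" is a list of rows, each a list of 5 numbers: the shift along the world's x, y, z in m, then the turn about the world's z in degrees, then the gripper's target within -1 to 1 (shut at 1, half-way at 0, fully open at -1). In form: [[dx, dy, dz, spin, jaw], ...]. A call has 1 to 20 rows; each row is the pose to reach, as a shift and turn from the pose commanded when the call began; what a row does not reach only later rows make up. A row lasts 1/10 s, in which the tool goes at most 50 mm and 8.59 degrees, less where a joint would pass 70% of its speed; a pose out of reach is approached as far as the arm can. A call with a gripper value outside its range is refused whole. The fingers move at their own pace and stop on an object; "grip_force" is the grip in N (left out, the last holds). Time passes only in rows, so rows that repeat a pose let the fingers close. It gives the time, the measured TCP pose, the force and the opening at its end, in the units of the state.
- env.get_obs(): the state, without advancing time (a new reading comes with each control period).
- env.read_camera(name): name is "scene" or "top"; returns (picture, depth): 420x560x3 uint8, red, green, blue; 420x560 float32, m along the optical axis (not along the pixel's ray), 0 where there is no reading.
- env.get_calibration(name): a dict with "K" (3x3 intrinsics, pixels), "k1" (the pictures are not rectified: a ray, as slopes to the right and down, at radius r is drawn at 1 + k1 r^2 times it, then the intrinsics apply), "camera_from_world" (4x4, takes a point from world to camera coordinates). Camera axes: x right, y down, z forward; pixel columns grow to the right and rows downward; lengths in m; the calibration is good to about 2 mm. A picture is of the moment at which its call begins. get_calibration takes no time and is no camera call.
- env.sign_off(): hands the job in, once; it reports no verdict.
The state is a dict: "time_s": time; "qpos": joint angles; "joint_velocities": joint speeds; "effort": joint torques, N m; "tool_pos": TCP position; "tool_rot": TCP orientation; "force": force on the tool from outside, world axes, zero at the start; "wrist_torque": the same for the moment, N m; "grip_width": finger opening in m.
Only numpy, scipy, OpenCV 4.12 (cv2) and the standard library are available. Lean on these libraries where they do the work, as an engineer would, in place of code of your own. Each camera call takes 0.05 s, during which the arm holds its last target.

## Working session

There is one attempt and no reset: what is moved stays moved. The work goes in short steps, Python scripts to look and compute and a tool call to move; the robot and the scene stay as the last step left them, time stands still between calls to the robot, and variables do not carry over. Pictures are saved under pics/ and viewed, and the job is handed in when it is done.

Besides the shell and the picture viewer there is one more tool, called after ">>>" as a command line: name --pt "numbers of a row" for each row, then --argument value for the rest. carry_out: Moves the arm, as the interface text tells. Its arguments: {"type":"object","properties":{"increments":{"type":"array"},"grip_force":{"type":"number"}},"required":["increments"]}

```bash
mkdir -p pics
cat > h.py <<'E'
import numpy as np, cv2
from cell import env
def cal(n):
    c=env.get_calibration(n); return np.array(c["K"]),c["k1"],np.array(c["camera_from_world"])
def ray(n,u,v):
    K,k1,T=cal(n); 
    p=cv2.undistortPoints(np.array([[[u,v]]],float),K,np.array([k1,0,0,0,0.]))[0,0]
    R=T[:3,:3]; o=-R.T@T[:3,3]; return o,R.T@np.array([p[0],p[1],1.])
def plane(n,u,v,z):
    o,d=ray(n,u,v); return o+d*(z-o[2])/d[2]
def pt(n,u,v,dep):
    o,d=ray(n,u,v); return o+d*dep
def proj(n,P):
    K,k1,T=cal(n); P=np.atleast_2d(P).astype(float)
    return cv2.projectPoints(P.reshape(-1,1,3),cv2.Rodrigues(T[:3,:3])[0],T[:3,3],K,np.array([k1,0,0,0,0.]))[0][:,0]
def cloud(n,dep):
    K,k1,T=cal(n); h,w=dep.shape
    uv=np.stack(np.meshgrid(np.arange(w),np.arange(h)),-1).reshape(-1,1,2).astype(float)
    p=cv2.undistortPoints(uv,K,np.array([k1,0,0,0,0.]))[:,0]
    c=np.c_[p,np.ones(len(p))]*dep.reshape(-1,1)
    return ((c-T[:3,3])@T[:3,:3]).reshape(h,w,3)
def snap(n,name):
    im,d=env.read_camera(n); np.savez(f"{name}.npz",im=im,d=d); cv2.imwrite(f"pics/{name}.png",im[:,:,::-1]); return im,d
E
python3 - <<'E'
from h import *
o=env.get_obs(); print(o)
snap("scene","s0"); snap("top","t0")
for n in("scene","top"):
    K,k,T=cal(n);print(n,K.tolist(),k,(-T[:3,:3].T@T[:3,3]).round(3),T[:3,:3].round(2).tolist())
E
```

```text
{'time_s': 0.0, 'qpos': array([72.65749706, 18.43928975, -4.01430489, 83.17434465,  1.29416393,
       78.54018388, -3.26106608]), 'joint_velocities': array([-0.02338018,  0.04268736,  0.00065068, -0.04320994, -0.00508563,
       -0.00826767,  0.03579842]), 'effort': array([-3.18108723e-04, -4.91297114e+01, -4.03797431e-01, -3.12529957e+01,
       -6.36247918e-02,  4.38232231e-02,  1.84927485e-04]), 'tool_pos': array([ 0.20238016, -0.61747977,  0.40366328]), 'tool_rot': array([ 1.79994731e+02,  1.08628530e-01, -7.18501617e+01]), 'force': array([ 0.28936894, -0.24050755, -0.20797552]), 'wrist_torque': array([-0.00857276, -0.02100841, -0.03722612]), 'grip_width': 0.08671687626177678}
scene [[488.42575697623664, 0.0, 278.5414799180164], [0.0, 488.42575697623664, 198.70578803873937], [0.0, 0.0, 1.0]] 0.03150815573733319 [ 1.39  -0.453  0.89 ] [[0.37, 0.93, 0.01], [0.59, -0.23, -0.77], [-0.71, 0.29, -0.64]]
top [[455.4281074224607, 0.0, 285.9275878670301], [0.0, 455.4281074224607, 215.05709769487137], [0.0, 0.0, 1.0]] 0.023090351379237796 [ 0.377 -0.052  1.167] [[-0.02, -1.0, 0.01], [-0.99, 0.02, -0.11], [0.11, -0.01, -0.99]]
```

View pics/s0.png

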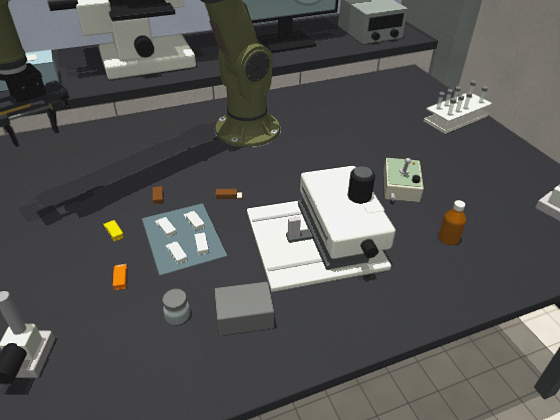

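View pics/t0.png

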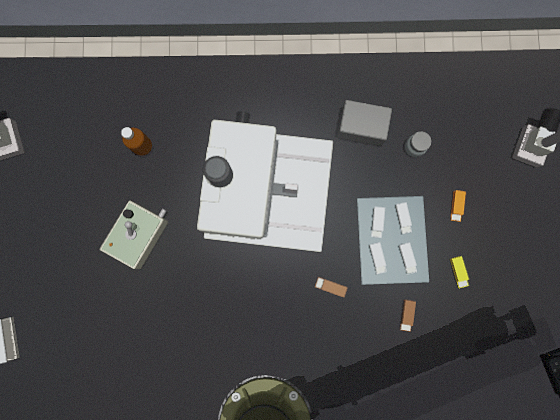

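The scene view shows four white slides on the mat (px ~166,226; 194,219; 177,252; 202,243). In the top view they are at ~(378,222), (404,218), (378,258) and (408,258). Orange, yellow and brown look-alikes lie off the mat and are not meant. The scanner is at (265,185), the controller at (133,235) and the handle at (288,190).

Run:
```python
from h import *
f=np.load("t0.npz"); im,d=f["im"],f["d"]; P=cloud("top",d); Z=P[:,:,2]
hsv=cv2.cvtColor(im,cv2.COLOR_RGB2HSV)
def box(m,z,name,minA=30):
    m=cv2.morphologyEx(m.astype(np.uint8),cv2.MORPH_OPEN,np.ones((3,3)))
    cs,_=cv2.findContours(m,cv2.RETR_EXTERNAL,cv2.CHAIN_APPROX_NONE)
    for c in cs:
        if cv2.contourArea(c)<minA: continue
        W=np.array([plane("top",u,v,z)[:2] for u,v in c[:,0]],np.float32)
        r=cv2.minAreaRect(W*1000)
        print(name,c[:,0].mean(0).round(),"ctr",np.round(r[0],1),"size",np.round(r[1],1),"ang",round(r[2],2), "zmed",np.median(Z[c[:,0,1],c[:,0,0]]).round(3))
U,V=np.meshgrid(np.arange(560),np.arange(420))
roi=lambda a,b,c,e:(U>a)&(U<b)&(V>c)&(V<e)
box(roi(180,300,100,260)&(Z>0.115)&(Z<0.135),.125,"head")
box(roi(180,345,100,260)&(Z>0.01)&(Z<0.03)&(hsv[:,:,2]>100),.018,"base")
box(roi(80,180,190,280)&(Z>0.042)&(Z<0.062),.052,"ctrl")
box(roi(350,435,190,290)&(Z>0.008)&(hsv[:,:,2]>140),.016,"slide")
box(roi(350,435,190,290)&(hsv[:,:,1]>40),.001,"mat")
box(roi(335,400,90,150)&(Z>0.05),.06,"tipbox")
box(roi(400,440,125,165)&(Z>0.05),.06,"jar")
box(roi(110,160,120,160)&(Z>0.03),.06,"bottle")
box(roi(270,310,170,210)&(Z>0.07)&(Z<.1),.086,"handle",5)
box(roi(100,160,195,260)&(Z>0.085),.107,"tip",5)
for (a,b,c,e) in [(90,175,190,280),(260,340,150,230)]:
    cv2.imwrite(f"pics/crop{a}.png",cv2.resize(im[c:e,a:b,::-1],None,fx=7,fy=7,interpolation=cv2.INTER_CUBIC))
```

```text
head [235. 178.] ctr [587.   54.3] size [154.9 265.9] ang 82.29 zmed 0.121
base [282. 203.] ctr [578.2 -18. ] size [297.2 290.7] ang 82.31 zmed 0.017
ctrl [131. 232.] ctr [463.9 316.3] size [100.8 138.8] ang 60.08 zmed 0.05
slide [408. 255.] ctr [ 401.6 -365.7] size [59.2 26.8] ang 13.09 zmed 0.015
slide [378. 255.] ctr [ 403.7 -290.4] size [59.3 26.2] ang 12.84 zmed 0.015
slide [379. 219.] ctr [ 495.1 -296.6] size [26.4 59.7] ang 83.26 zmed 0.015
slide [404. 215.] ctr [ 504.  -360.5] size [59.4 26.8] ang 10.48 zmed 0.016
tipbox [365. 120.] ctr [ 741.3 -263.8] size [121.9  86.1] ang 77.97 zmed 0.057
jar [421. 141.] ctr [ 684.8 -399.3] size [47.2 48.9] ang 87.2 zmed 0.057
bottle [135. 139.] ctr [701.3 310.6] size [65.2 61.1] ang 89.17 zmed 0.068
handle [290. 187.] ctr [568.9 -72.5] size [26.5 14.6] ang 88.94 zmed 0.084
tip [128. 226.] ctr [480.1 307.6] size [19.  13.8] ang 1.12 zmed 0.108
```

View pics/crop90.png

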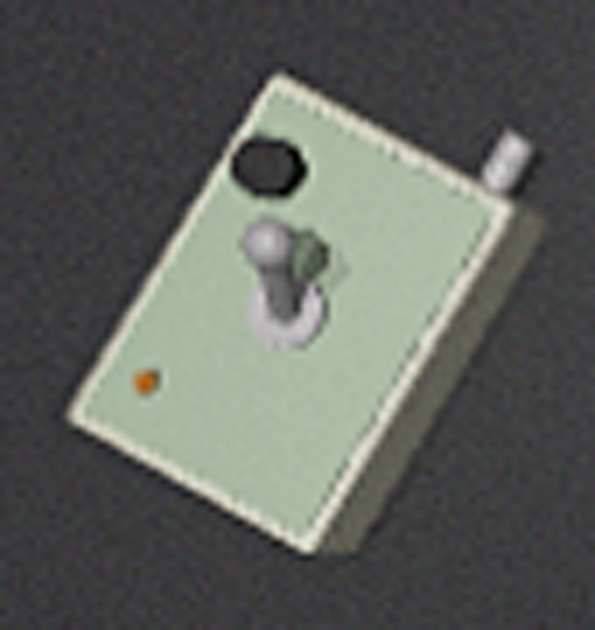

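View pics/crop260.png

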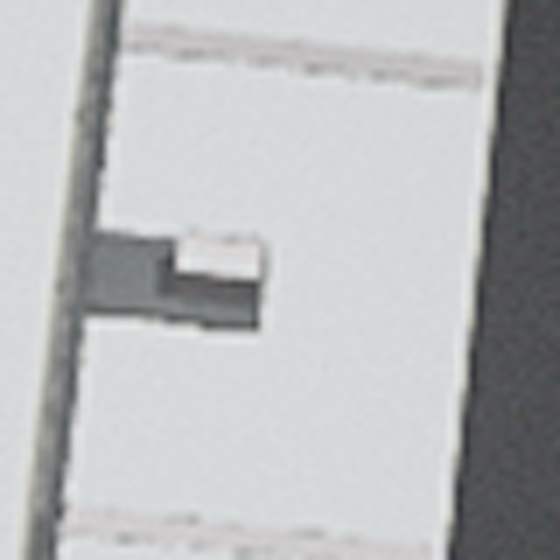

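Everything matches the given sizes: scanner origin ≈(578,-18) mm with yaw -7.7°, controller ≈(464,316) with yaw -29.9° and the tip leaning to +x. The top-view crops confirm the toggle tip at px (128,224) and the handle at px (291,187). Next I swing round to above the toggle.

>>> carry_out --pt "0.045 0.05 0.02 0 -1" --pt "0.09 0.1 0.03 0 -1" --pt "0.135 0.15 0.03 0 -1" --pt "0.178 0.198 0.03 0 -1" --pt "0.203 0.24 0.03 0 -1" --pt "0.228 0.283 0.03 0 -1" --pt "0.253 0.325 0.03 0 -1" --pt "0.278 0.368 0.03 6 -1" --pt "0.29 0.418 0.03 12 -1" --pt "0.303 0.468 0.03 18 -1" --pt "0.315 0.518 0.03 24 -1" --pt "0.325 0.566 0.03 30 -1" --pt "0.325 0.614 0.03 36 -1" --pt "0.32 0.66 0.03 42 -1" --pt "0.32 0.7 0.03 42 -1" --pt "0.318 0.748 0.03 42 -1" --pt "0.304 0.794 0.03 42 -1" --pt "0.29 0.84 0.03 42 -1" --pt "0.276 0.886 0.03 42 -1" --pt "0.262 0.934 0.03 42 -1"

```text
time_s: 2.1
tool_pos: [0.4746, 0.279, 0.4346]
tool_rot: [180.0, -0.0, -29.9]
force: [0.9, 0.3, 0.9]
grip_width: 0.0871
```

>>> carry_out --pt "0 0 0 0 -1" --pt "0 0 0 0 -1" --pt "0 0 0 0 -1" --pt "0 0 0 0 -1" --pt "0 0 0 0 -1"

```text
time_s: 2.6
tool_pos: [0.4762, 0.2759, 0.4347]
tool_rot: [180.0, -0.0, -30.0]
force: [0.5, -1.5, 0.4]
grip_width: 0.0872
```

>>> carry_out --pt "-0.012 0.04 0 0 -1" --pt "-0.012 0.04 -0.04 0 -1" --pt "-0.012 0.04 -0.08 0 -1" --pt "-0.012 0.04 -0.08 0 -1"

```text
time_s: 3.0
tool_pos: [0.4625, 0.3151, 0.3498]
tool_rot: [179.5, 0.3, -29.9]
force: [0.4, -0.3, 0.2]
grip_width: 0.0869
```

Run:
```python
from h import *
print(env.get_obs()["tool_pos"])
im,_=snap("scene","s1"); im2,_=snap("top","t1")
a=cv2.resize(im[130:220,340:460],(600,450)); cv2.imwrite("pics/s1c.png",a[:,:,::-1])
```

```text
[0.4624635  0.31506639 0.34982564]
```

View pics/s1c.png

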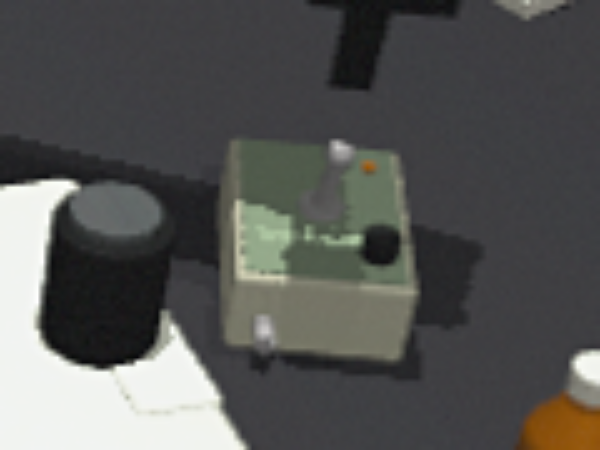

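Run:
```python
from h import *
o1,d1=ray("scene",408,160.6);o2,d2=ray("top",128.5,224.4)
A=np.c_[d1,-d2];s=np.linalg.lstsq(A,o2-o1,rcond=None)[0]
print(o1+d1*s[0],o2+d2*s[1])
c=np.array([.4639,.3163]);x=np.array([.867,-.499])
for k,nm in((.0214,'on'),(-.0214,'off')):
    P=np.r_[c+k*x,.107];print(nm,P.round(3),proj("scene",P),proj("top",P))
g=np.load("t1.npz")["im"]
cv2.imwrite("pics/t1c.png",cv2.resize(g[170:300,60:230],(680,520),interpolation=cv2.INTER_CUBIC)[:,:,::-1])
cv2.imwrite("pics/s1d.png",cv2.resize(np.load("s1.npz")["im"][0:240,300:560],(650,600),interpolation=cv2.INTER_CUBIC)[:,:,::-1])
```

```text
[0.48551655 0.31019884 0.10672636] [0.48392942 0.307068   0.10550807]
on [0.482 0.306 0.107] [[406.00332925 160.26904743]] [[128.89670522 224.95948356]]
off [0.445 0.327 0.107] [[405.12399488 151.77184662]] [[119.26886339 241.09456703]]
```

View pics/s1d.png

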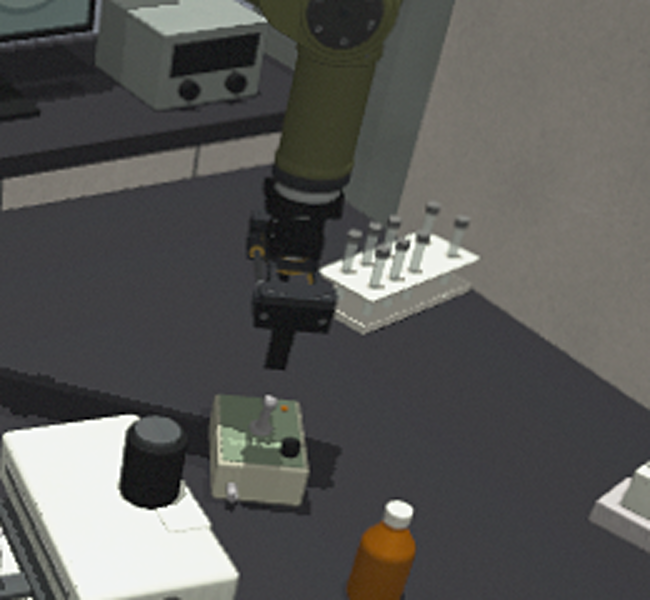

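>>> carry_out --pt "0 0 -0.04 0 -1" --pt "0 0 -0.08 0 -1" --pt "0 0 -0.08 0 -1" --pt "-0.01 0.006 -0.08 0 -1" --pt "-0.02 0.012 -0.08 0 -1" --pt "-0.03 0.018 -0.08 0 -1" --pt "-0.036 0.021 -0.08 0 -1" --pt "-0.042 0.024 -0.08 0 -1" --pt "-0.042 0.024 -0.08 0 -1"

```text
time_s: 4.0
tool_pos: [0.42, 0.3423, 0.275]
tool_rot: [180.0, 0.0, -29.7]
force: [-0.0, 0.4, -0.8]
grip_width: 0.0873
```

>>> carry_out --pt "0.02 -0.012 0 0 -1" --pt "0.042 -0.024 0 0 -1" --pt "0.042 -0.024 0.05 0 -1" --pt "0.042 -0.024 0.1 0 -1" --pt "0.042 -0.024 0.15 0 -1" --pt "0.042 -0.024 0.15 0 -1"

```text
time_s: 4.6
tool_pos: [0.4645, 0.3191, 0.4319]
tool_rot: [-179.4, -0.3, -29.9]
force: [-0.4, 0.8, -0.1]
grip_width: 0.0872
```

Run:
```python
from h import *
im,_=snap("scene","s2")
cv2.imwrite("pics/s2c.png",cv2.resize(im[130:220,340:460],(600,450))[:,:,::-1])
```

```text
(no output)
```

View pics/s2c.png

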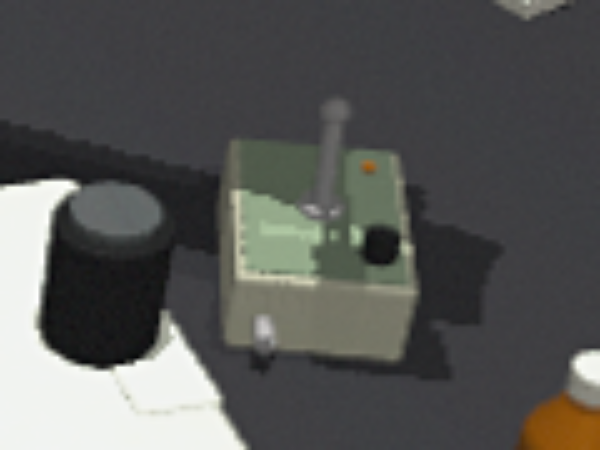

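The lever ball is now at crop (336,108), px (407,152), which matches the predicted off position (405,152). The lamp is off, so I go to the handle.

>>> carry_out --pt "0.01 -0.037 0 3 -1" --pt "0.02 -0.074 0 6 -1" --pt "0.03 -0.111 0 9 -1" --pt "0.04 -0.148 0 12 -1" --pt "0.05 -0.185 0 15 -1" --pt "0.06 -0.222 0 18 -1" --pt "0.07 -0.259 0 20 -1" --pt "0.08 -0.296 0 22 -1" --pt "0.09 -0.333 0 22 -1" --pt "0.1 -0.37 0 22 -1" --pt "0.106 -0.388 0 22 -1" --pt "0.106 -0.388 0 22 -1" --pt "0.106 -0.388 0 22 -1" --pt "0.106 -0.388 0 22 -1"

```text
time_s: 6.05
tool_pos: [0.5692, -0.0679, 0.4246]
tool_rot: [-179.9, 0.0, -7.6]
force: [0.3, 0.3, -0.1]
grip_width: 0.0868
```

Run:
```python
from h import *
o=env.get_obs();print(o["tool_pos"],o["tool_rot"])
f=np.load("s0.npz");im=f["im"]
for y in (-52,-55,-58):
  for k in(0,):
    a=np.radians(-7.7);P=np.array([577.8+np.cos(a)*0-np.sin(a)*y,-17.8+np.sin(a)*0+np.cos(a)*y,86])/1000
    print(y,P.round(4),proj("scene",P),proj("top",P))
cv2.imwrite("pics/hc.png",cv2.resize(im[190:270,260:340],(640,640),interpolation=cv2.INTER_CUBIC)[:600,:,::-1])
t=np.load("t0.npz");Z=cloud("top",t["d"])
m=(Z[...,2]>.075)&(Z[...,2]<.095);m[:,:278]=0;m[:,305:]=0;m[:170]=0;m[210:]=0
v,u=np.nonzero(m);print(u.min(),u.max(),v.min(),v.max(),Z[m].mean(0),plane("top",u.mean(),v.mean(),.086))
```

```text
[ 0.56923011 -0.06791195  0.42461819] [-1.79941946e+02  3.12382096e-02 -7.63738252e+00]
-52 [ 0.5708 -0.0693  0.086 ] [[295.18617557 217.59971687]] [[289.1567659  186.24239553]]
-55 [ 0.5704 -0.0723  0.086 ] [[294.01837959 217.78678632]] [[290.39517147 186.38464265]]
-58 [ 0.57   -0.0753  0.086 ] [[292.84945809 217.97404405]] [[291.63363084 186.52688585]]
285 296 184 190 [ 0.56945452 -0.07264578  0.08436633] [ 0.56916422 -0.07261515  0.086     ]
```

View pics/hc.png

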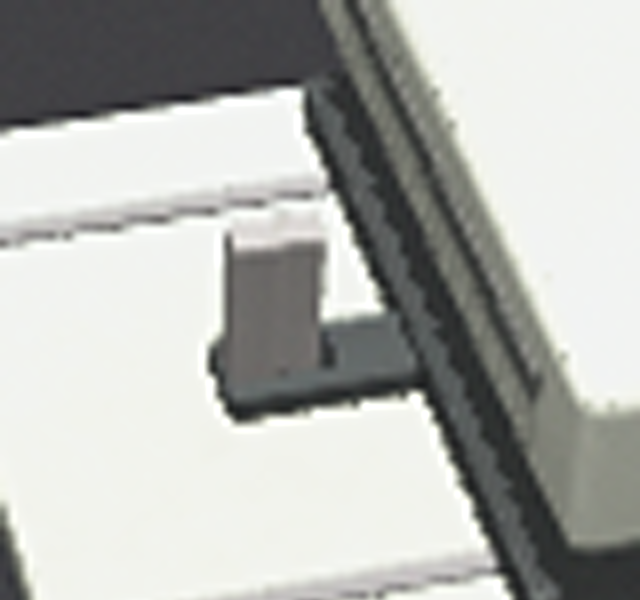

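>>> carry_out --pt "0.001 -0.005 -0.045 0 -1" --pt "0.001 -0.005 -0.09 0 -1" --pt "0.001 -0.005 -0.13 0 -0.3" --pt "0.001 -0.005 -0.16 0 -0.2" --pt "0.001 -0.005 -0.178 0 0.2" --pt "0.001 -0.005 -0.178 0 0.5" --pt "0.001 -0.005 -0.178 0 1" --pt "0.001 -0.005 -0.178 0 1" --pt "0.001 -0.005 -0.178 0 1" --pt "0.001 -0.005 -0.178 0 1" --pt "0.001 -0.005 -0.178 0 1" --grip_force 25

```text
time_s: 7.15
tool_pos: [0.5706, -0.0757, 0.2474]
tool_rot: [180.0, -0.1, -7.9]
force: [-0.2, -0.1, 0.7]
grip_width: 0.0231
```

>>> carry_out --pt "0 0 0 0 1" --pt "0 0 0 0 1" --pt "0 0 0 0 1" --pt "-0.002 -0.015 0 0 1" --pt "-0.005 -0.035 0 0 1" --pt "-0.007 -0.055 0 0 1" --pt "-0.01 -0.075 0 0 1" --pt "-0.013 -0.095 0 0 1" --pt "-0.015 -0.11 0 0 1" --pt "-0.017 -0.125 0 0 1" --pt "-0.0175 -0.13 0 0 1" --pt "-0.0175 -0.13 0 0 1"

```text
time_s: 8.35
tool_pos: [0.5544, -0.2057, 0.2474]
tool_rot: [-179.9, -0.3, -7.9]
force: [5.8, 0.3, -2.1]
grip_width: 0.0139
```

>>> carry_out --pt "0 -0.002 0 0 1" --pt "0 -0.003 0 0 1" --pt "0 -0.004 0 0 1" --pt "0 -0.005 0 0 1"

```text
time_s: 8.75
tool_pos: [0.5546, -0.2067, 0.2473]
tool_rot: [-179.7, -0.2, -7.7]
force: [3.1, 8.7, 1.7]
grip_width: 0.0136
```

>>> carry_out --pt "0 0.004 0 0 0.4" --pt "0 0.004 0 0 0.2" --pt "0 0.004 0 0 0" --pt "0 0.004 0.03 0 -0.3" --pt "0 0.004 0.07 0 -0.3" --pt "0 0.004 0.11 0 -0.3" --pt "-0.03 -0.03 0.14 0 -0.3" --pt "-0.06 -0.07 0.15 0 -0.3" --pt "-0.1 -0.1 0.15 0 -0.3" --pt "-0.14 -0.1 0.15 0 -0.3"

```text
time_s: 9.75
tool_pos: [0.4101, -0.3155, 0.3972]
tool_rot: [179.9, -0.1, -8.2]
force: [-0.2, -0.6, 0.3]
grip_width: 0.0565
```

Run:
```python
from h import *
print(env.get_obs()["tool_pos"])
snap("scene","s3"); snap("top","t3")
```

```text
[ 0.41008515 -0.31545467  0.39723718]
```

View pics/s3.png

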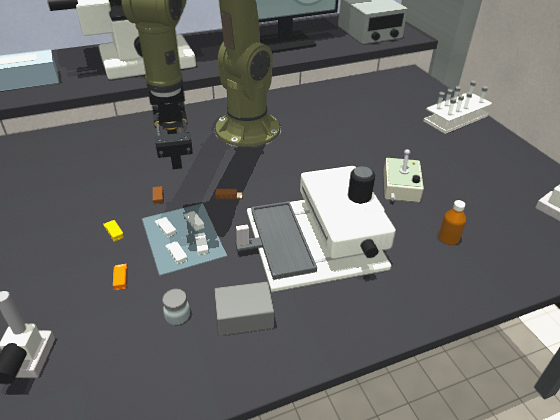

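View pics/t3.png

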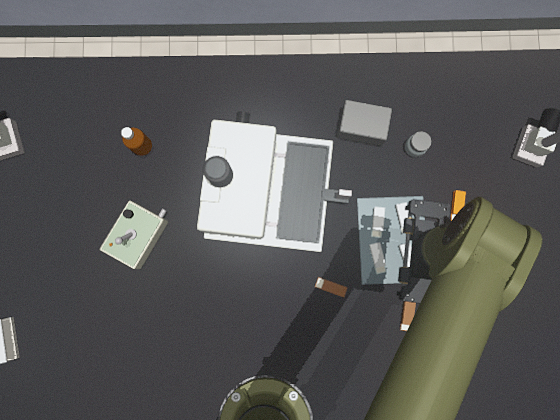

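The tray is fully out (top px 303,192) and the toggle is still off. Next I measure the tray and take an enlarged crop of the slides.

Run:
```python
from h import *
f=np.load("t3.npz");im,d=f["im"],f["d"];P=cloud("top",d);Z=P[...,2]
hsv=cv2.cvtColor(im,cv2.COLOR_RGB2HSV)
m=(hsv[...,2]<150).astype(np.uint8);m[:,:272]=0;m[:,329:]=0;m[:135]=0;m[247:]=0
m=cv2.morphologyEx(m,cv2.MORPH_OPEN,np.ones((9,9)))
c=max(cv2.findContours(m,0,cv2.CHAIN_APPROX_NONE)[0],key=cv2.contourArea)
W=np.array([plane("top",u,v,.036)[:2] for u,v in c[:,0]],np.float32)
print("tray outer@rim",cv2.minAreaRect(W*1000))
g=np.load("t0.npz")["im"]
cv2.imwrite("pics/sl.png",cv2.resize(g[190:290,350:480],(780,600),interpolation=cv2.INTER_CUBIC)[:,:,::-1])
cv2.imwrite("pics/tr.png",cv2.resize(im[130:250,260:360],(500,600),interpolation=cv2.INTER_CUBIC)[:,:,::-1])
```

```text
tray outer@rim ((593.3692016601562, -110.49797058105469), (115.79888916015625, 194.43179321289062), 88.2945785522461)
```

View pics/sl.png

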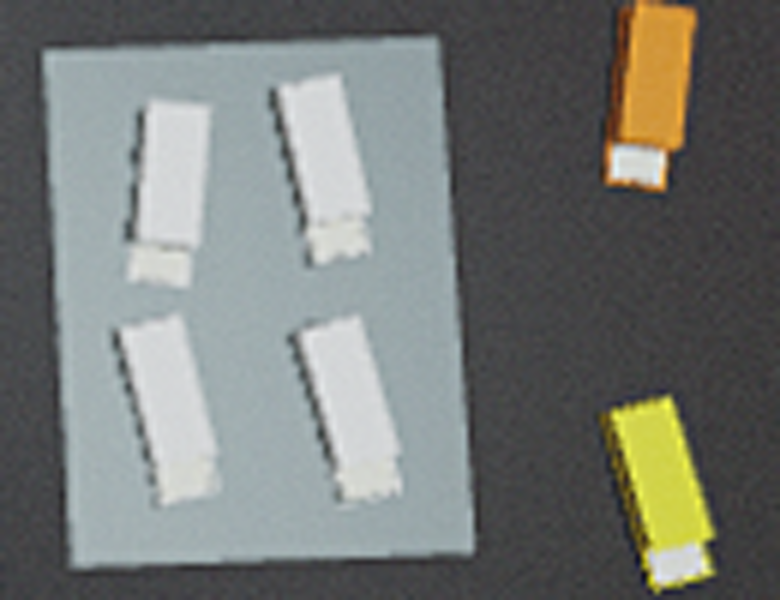

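View pics/tr.png

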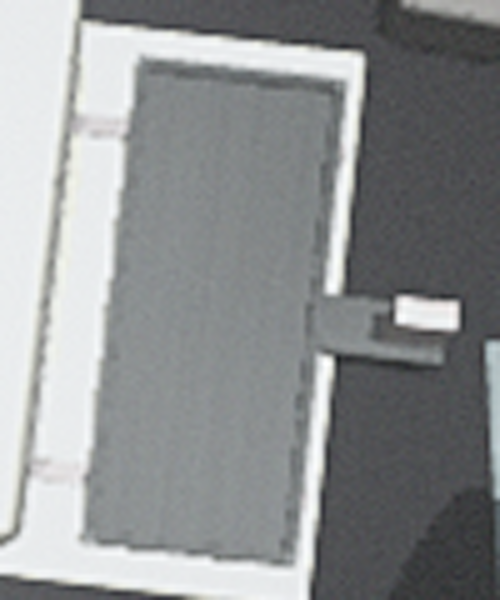

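Candidates: the four white slides on the mat, at t0 px (378,222), (404,218), (378,258) and (408,258), are the ones meant. Orange (458,205), yellow (460,271) and brown (331,287; 408,315) are off the mat and wrong in colour. Each slide has a 60 mm white block and a lower label end facing -x, so its true centre lies about 8 mm from the white centre.

```bash
cat >> h.py <<'E'
def slides(name,region=(335,440,185,300)):
    f=np.load(name+".npz");im,d=f["im"],f["d"];Z=cloud("top",d)[...,2]
    hsv=cv2.cvtColor(im,cv2.COLOR_RGB2HSV)
    m=((Z>.009)&(Z<.03)&(hsv[...,2]>90)&(hsv[...,1]<60)).astype(np.uint8);a,b,c,e=region
    k=np.zeros_like(m);k[c:e,a:b]=1;m=cv2.morphologyEx(m*k,cv2.MORPH_OPEN,np.ones((3,3)))
    for q in cv2.findContours(m,0,cv2.CHAIN_APPROX_NONE)[0]:
        if cv2.contourArea(q)<60: continue
        W=np.array([plane("top",u,v,.016)[:2] for u,v in q[:,0]],np.float32)*1000
        (cx,cy),(w,h),an=cv2.minAreaRect(W)
        if w<h: an+=90
        an=(an+90)%180-90
        r=np.radians(an); print(q[:,0].mean(0).round(),"white",round(cx,1),round(cy,1),"LxW",round(max(w,h),1),round(min(w,h),1),"ang",round(an,1),"centre",round(cx-8.2*np.cos(r),1),round(cy-8.2*np.sin(r),1))
E
python3 - <<'E'
from h import *
slides("t0"); slides("t3")
c=np.array([plane("top",260+u/5-.4,130+v/5-.4,.036)[:2] for u,v in((137,62),(343,85),(295,562),(85,543))])*1000
print(c.round(1),c.mean(0),[np.linalg.norm(c[i]-c[i-1]).round(1) for i in range(4)])
f=np.load("t3.npz");P=cloud("top",f["d"]);m=(P[...,2]>.075)&(P[...,2]<.1);m[:,:332]=0;m[:,360:]=0;m[:180]=0;m[203:]=0
v,u=np.nonzero(m);print(u.min(),u.max(),v.min(),v.max(),plane("top",u.mean(),v.mean(),.086))
E
```

```text
[408. 256.] white 401.6 -365.4 LxW 59.2 27.5 ang 12.8 centre 393.6 -367.3
[378. 255.] white 403.7 -290.4 LxW 59.3 26.2 ang 12.8 centre 395.7 -292.2
[379. 220.] white 494.4 -295.4 LxW 58.4 28.6 ang -7.7 centre 486.3 -294.3
[404. 214.] white 504.1 -360.7 LxW 59.4 26.6 ang 9.8 centre 496.0 -362.1
[378. 255.] white 403.7 -290.3 LxW 59.5 26.4 ang 11.7 centre 395.6 -292.0
[379. 219.] white 495.1 -295.4 LxW 59.7 28.6 ang -7.7 centre 487.0 -294.3
[402. 213.] white 506.2 -357.4 LxW 55.7 24.7 ang 4.2 centre 498.0 -358.0
[[ 694.   -67. ]
 [ 680.1 -171.5]
 [ 438.1 -140.4]
 [ 449.5  -36.3]] [ 565.43209559 -103.79115714] [np.float64(246.4), np.float64(105.4), np.float64(244.0), np.float64(104.7)]
338 350 190 196 [ 0.5516609 -0.2011161  0.086    ]
```

>>> carry_out --pt "-0.0145 0.0235 0 -8 -0.1" --pt "-0.0145 0.0235 0 -16 -0.1" --pt "-0.0145 0.0235 0 -24 -0.1" --pt "-0.0145 0.0235 0 -32 -0.1" --pt "-0.0145 0.0235 0 -40 -0.1" --pt "-0.0145 0.0235 -0.04 -48 -0.1" --pt "-0.0145 0.0235 -0.08 -56 -0.1" --pt "-0.0145 0.0235 -0.12 -64 -0.1" --pt "-0.0145 0.0235 -0.15 -69.5 -0.1" --pt "-0.0145 0.0235 -0.15 -69.5 -0.1" --pt "-0.0145 0.0235 -0.15 -69.5 -0.1"

```text
time_s: 10.95
tool_pos: [0.3989, -0.2871, 0.2473]
tool_rot: [-180.0, 0.0, -77.2]
force: [0.7, -0.6, -0.1]
grip_width: 0.0479
```

Run:
```python
from h import *
im,_=snap("scene","s4")
cv2.imwrite("pics/s4c.png",cv2.resize(im[150:290,90:290],(800,560),interpolation=cv2.INTER_CUBIC)[:,:,::-1])
```

```text
(no output)
```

View pics/s4c.png

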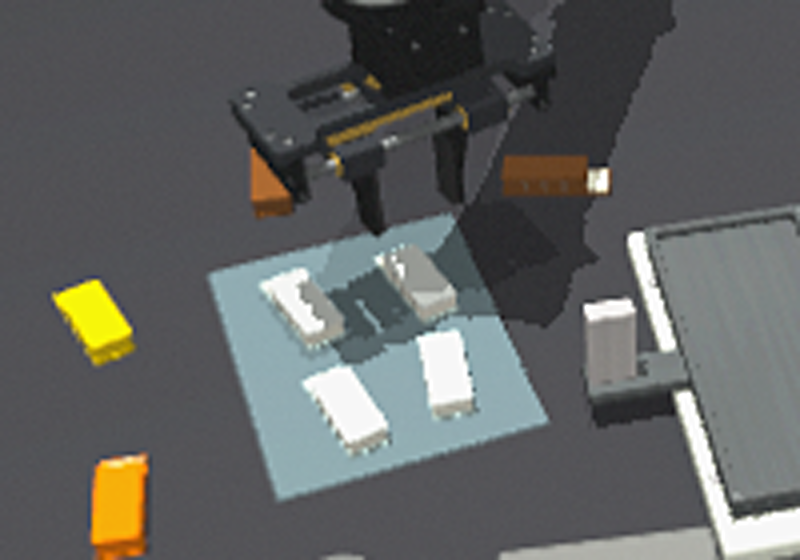

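The gripper hangs above the lower-left slide (crop px 415,280), and all four slides are in place. I trim the position and grip.

>>> carry_out --pt "-0.003 -0.005 -0.02 0 -0.1" --pt "-0.003 -0.005 -0.04 0 -0.1" --pt "-0.003 -0.005 -0.059 0 -0.1" --pt "-0.003 -0.005 -0.059 0 0.2" --pt "-0.003 -0.005 -0.059 0 0.6" --pt "-0.003 -0.005 -0.059 0 0.6" --pt "-0.003 -0.005 -0.059 0 0.8" --pt "-0.003 -0.005 -0.059 0 0.8" --grip_force 25

```text
time_s: 11.8
tool_pos: [0.3962, -0.2926, 0.1894]
tool_rot: [-179.9, -0.1, -77.3]
force: [-1.6, 0.1, 7.0]
grip_width: 0.0256
```

>>> carry_out --pt "0 0 0 0 0.8" --pt "0 0 0.04 0 0.8" --pt "0 0 0.08 0 0.8" --pt "0 0 0.11 0 0.8" --pt "0 0 0.11 0 0.8"

```text
time_s: 12.3
tool_pos: [0.3971, -0.2929, 0.3027]
tool_rot: [-179.7, -0.5, -77.3]
force: [0.5, -0.4, -0.3]
grip_width: 0.0253
```

>>> carry_out --pt "0.01 0.023 0 8 0.8" --pt "0.02 0.046 0 16 0.8" --pt "0.03 0.069 0 24 0.8" --pt "0.04 0.092 0 32 0.8" --pt "0.05 0.115 0 40 0.8" --pt "0.06 0.138 0 48 0.8" --pt "0.07 0.161 0 56 0.8" --pt "0.08 0.184 0 64 0.8" --pt "0.086 0.2005 0 69.5 0.8" --pt "0.086 0.2005 0 69.5 0.8" --pt "0.086 0.2005 0 69.5 0.8" --pt "0.086 0.2005 -0.04 69.5 0.8" --pt "0.086 0.2005 -0.06 69.5 0.8" --pt "0.086 0.2005 -0.06 69.5 0.8"

```text
time_s: 13.7
tool_pos: [0.4792, -0.0931, 0.2348]
tool_rot: [-180.0, 0.4, -8.1]
force: [-0.3, 0.3, -1.2]
grip_width: 0.0259
```

Run:
```python
from h import *
im,_=snap("scene","s5")
cv2.imwrite("pics/s5c.png",cv2.resize(im[130:310,180:420],(800,600),interpolation=cv2.INTER_CUBIC)[:,:,::-1])
```

```text
(no output)
```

View pics/s5c.png

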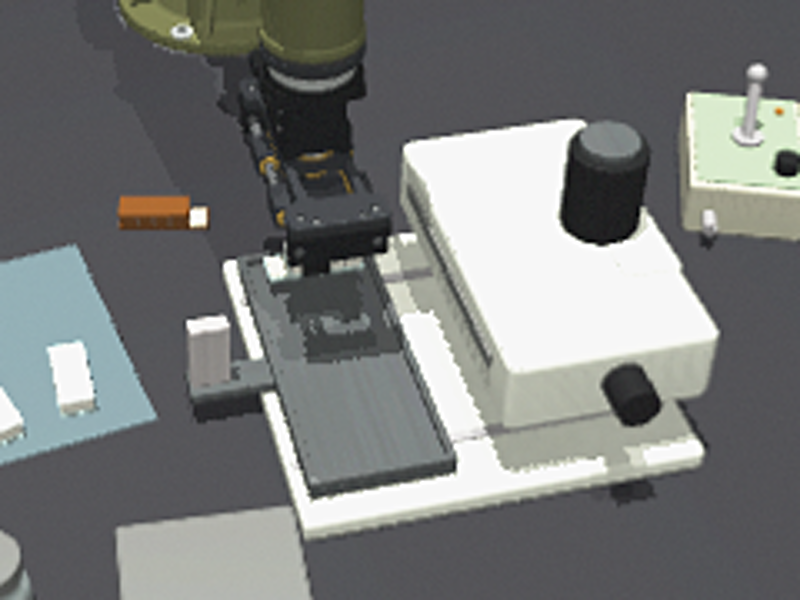

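>>> carry_out --pt "0.0035 0.001 0 0.4 0.8" --pt "0.0035 0.001 -0.008 0.4 0.8" --pt "0.0035 0.001 -0.012 0.4 0.8" --pt "0.0035 0.001 -0.014 0.4 0.8" --pt "0.0035 0.001 -0.015 0.4 0.8" --pt "0.0035 0.001 -0.016 0.4 0.8" --pt "0.0035 0.001 -0.016 0.4 0.8" --pt "0.0035 0.001 -0.016 0.4 0.8"

```text
time_s: 14.55
tool_pos: [0.485, -0.0906, 0.2219]
tool_rot: [180.0, -0.0, -7.4]
force: [0.2, -1.2, -1.3]
grip_width: 0.0255
```

>>> carry_out --pt "0 0 -0.001 0 0.8" --pt "0 0 -0.002 0 0.8" --pt "0 0 -0.003 0 0.8" --pt "0 0 -0.003 0 0.8"

```text
time_s: 14.95
tool_pos: [0.485, -0.0906, 0.219]
tool_rot: [180.0, -0.0, -7.4]
force: [-0.6, -0.7, 3.0]
grip_width: 0.0256
```

>>> carry_out --pt "0 0 -0.001 0 0.8" --pt "0 0 -0.001 0 0.8"

```text
time_s: 15.15
tool_pos: [0.4851, -0.0905, 0.2189]
tool_rot: [180.0, 0.0, -7.4]
force: [-4.7, 1.1, 11.3]
grip_width: 0.0256
```

>>> carry_out --pt "0 0 0.001 0 0.2" --pt "0 0 0.001 0 0.15" --pt "0 0 0.001 0 0.15" --pt "0 0 0.03 0 0.15" --pt "0 0 0.08 0 0" --pt "0 0 0.12 0 -0.1" --pt "0 0 0.16 0 -0.1" --pt "0 0 0.18 0 -0.1"

```text
time_s: 15.95
tool_pos: [0.4856, -0.0903, 0.4013]
tool_rot: [179.9, -0.3, -7.4]
force: [0.4, -0.3, 0.1]
grip_width: 0.0471
```

Run:
```python
from h import *
im,_=snap("scene","s6");g,_=snap("top","t6")
slides("t6")
cv2.imwrite("pics/t6c.png",cv2.resize(g[110:310,200:480],(800,572),interpolation=cv2.INTER_CUBIC)[:,:,::-1])
```

```text
[408. 255.] white 401.7 -365.9 LxW 59.2 26.4 ang 13.3 centre 393.7 -367.7
[379. 219.] white 495.0 -296.7 LxW 59.7 26.1 ang -7.1 centre 486.9 -295.7
[404. 215.] white 504.0 -360.5 LxW 59.4 26.8 ang 10.5 centre 495.9 -362.0
```

View pics/t6c.png

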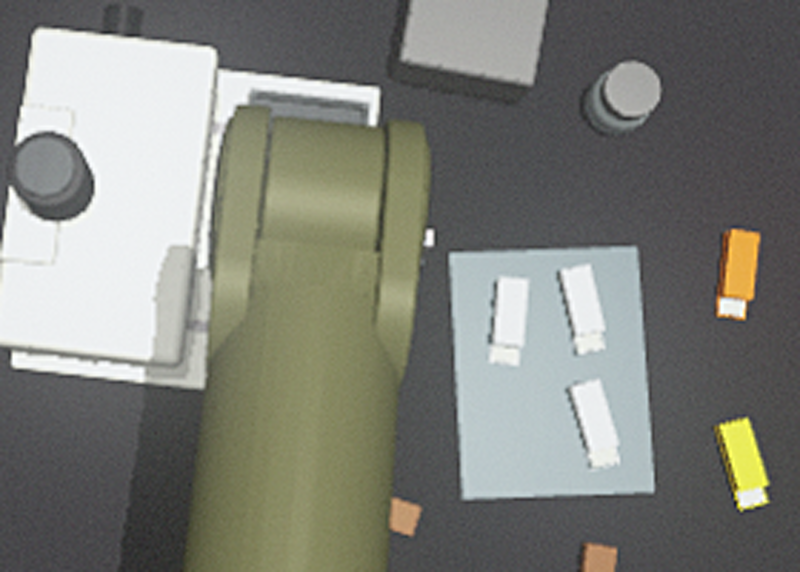

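View pics/s6.png

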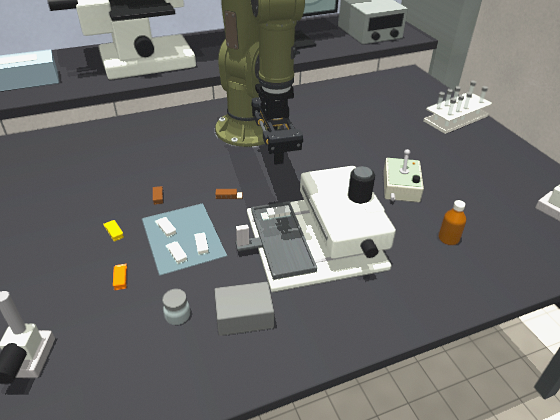

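Slide A is in the tray (scene px 270,213) and the three others have not moved. The next is the upper-left slide (t6 px 379,222).

>>> carry_out --pt "0 -0.019 0 -8 -0.1" --pt "0 -0.038 0 -16 -0.1" --pt "0 -0.057 0 -24 -0.1" --pt "0 -0.076 0 -32 -0.1" --pt "0 -0.095 0 -40 -0.1" --pt "0 -0.114 0 -48 -0.1" --pt "0 -0.133 0 -56 -0.1" --pt "0 -0.152 -0.03 -64 -0.1" --pt "0 -0.171 -0.06 -72 -0.1" --pt "0.0013 -0.19 -0.09 -80 -0.1" --pt "0.0013 -0.2055 -0.12 -88 -0.1" --pt "0.0013 -0.2055 -0.15 -89.7 -0.1" --pt "0.0013 -0.2055 -0.15 -89.7 -0.1" --pt "0.0013 -0.2055 -0.15 -89.7 -0.1"

```text
time_s: 17.45
tool_pos: [0.486, -0.2954, 0.2468]
tool_rot: [179.9, 0.1, -97.0]
force: [0.4, -0.5, 0.3]
grip_width: 0.0477
```

>>> carry_out --pt "0.001 0 -0.02 0 -0.1" --pt "0.001 0 -0.04 0 -0.1" --pt "0.001 0 -0.057 0 -0.1" --pt "0.001 0 -0.057 0 0.2" --pt "0.001 0 -0.057 0 0.6" --pt "0.001 0 -0.057 0 0.6" --pt "0.001 0 -0.057 0 0.8" --pt "0.001 0 -0.057 0 0.8" --pt "0.001 0 -0.057 0 0.8"

```text
time_s: 18.35
tool_pos: [0.488, -0.2963, 0.1925]
tool_rot: [-179.9, -0.1, -97.1]
force: [-0.7, 0.3, 6.5]
grip_width: 0.0255
```

>>> carry_out --pt "0 0 0.04 0 0.8" --pt "0 0 0.08 0 0.8" --pt "0 0 0.11 0 0.8" --pt "0 0 0.11 0 0.8" --pt "0 0 0.11 0 0.8"

```text
time_s: 18.85
tool_pos: [0.4872, -0.2962, 0.3014]
tool_rot: [-179.9, -0.1, -97.2]
force: [-0.9, -0.1, -0.7]
grip_width: 0.0251
```

>>> carry_out --pt "0.005 0.018 0.02 8 0.8" --pt "0.01 0.036 0.02 16 0.8" --pt "0.015 0.054 0.02 24 0.8" --pt "0.02 0.072 0.02 32 0.8" --pt "0.025 0.09 0.02 40 0.8" --pt "0.03 0.108 0.02 48 0.8" --pt "0.035 0.126 0.02 56 0.8" --pt "0.04 0.144 0.02 64 0.8" --pt "0.045 0.162 0.02 72 0.8" --pt "0.05 0.18 0.02 80 0.8" --pt "0.051 0.1965 0.02 88 0.8" --pt "0.051 0.1965 0 89.5 0.8" --pt "0.051 0.1965 -0.04 89.5 0.8" --pt "0.051 0.1965 -0.06 89.5 0.8" --pt "0.051 0.1965 -0.06 89.5 0.8" --pt "0.051 0.1965 -0.06 89.5 0.8"

```text
time_s: 20.45
tool_pos: [0.5379, -0.0994, 0.24]
tool_rot: [-179.9, 0.1, -7.6]
force: [-0.8, -0.1, -0.2]
grip_width: 0.0258
```

>>> carry_out --pt "0 0 -0.008 0 0.8" --pt "0 0 -0.013 0 0.8" --pt "0 0 -0.015 0 0.8" --pt "0 0 -0.017 0 0.8" --pt "0 0 -0.018 0 0.8" --pt "0 0 -0.018 0 0.8"

```text
time_s: 21.05
tool_pos: [0.5383, -0.0996, 0.2228]
tool_rot: [180.0, -0.0, -7.6]
force: [0.5, 0.4, -0.0]
grip_width: 0.0254
```

>>> carry_out --pt "0 0 -0.001 0 0.8" --pt "0 0 -0.002 0 0.8" --pt "0 0 -0.002 0 0.8"

```text
time_s: 21.35
tool_pos: [0.5385, -0.0994, 0.2224]
tool_rot: [179.9, -0.0, -7.6]
force: [-4.4, 0.0, 10.1]
grip_width: 0.0257
```

>>> carry_out --pt "0 0 0.001 0 0.2" --pt "0 0 0.001 0 0.15" --pt "0 0 0.001 0 0.15" --pt "0 0 0.03 0 0.15" --pt "0 0 0.08 0 0" --pt "0 0 0.12 0 -0.1" --pt "0 0 0.16 0 -0.1" --pt "0 0 0.18 0 -0.1"

```text
time_s: 22.15
tool_pos: [0.5389, -0.0993, 0.4044]
tool_rot: [179.9, -0.3, -7.6]
force: [-0.3, -0.5, -0.3]
grip_width: 0.0473
```

Run:
```python
from h import *
im,_=snap("scene","s7");g,_=snap("top","t7")
slides("t7")
cv2.imwrite("pics/s7c.png",cv2.resize(im[130:310,80:320],(800,600),interpolation=cv2.INTER_CUBIC)[:,:,::-1])
```

```text
[408. 255.] white 401.6 -365.7 LxW 59.3 26.7 ang 13.9 centre 393.6 -367.7
[404. 215.] white 504.0 -360.5 LxW 59.4 26.7 ang 10.1 centre 495.9 -361.9
```

View pics/s7c.png

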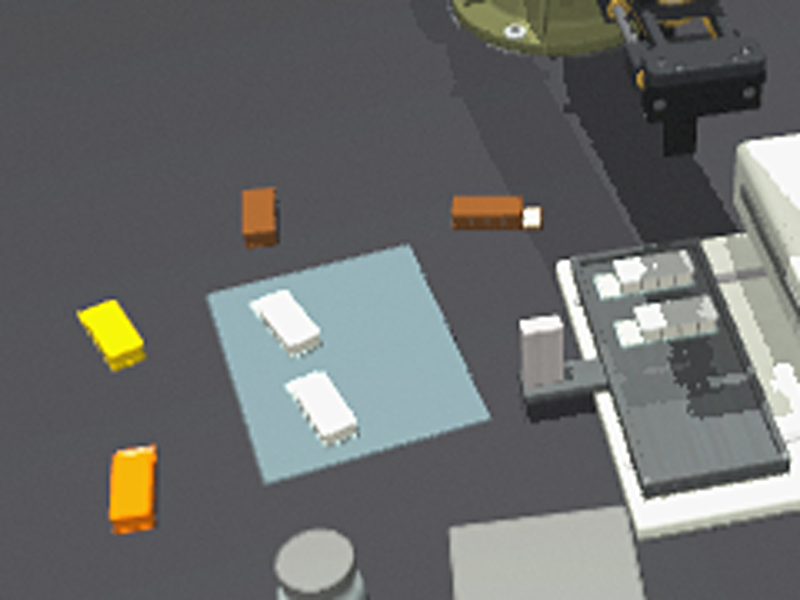

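Two slides lie flat in the tray (crop px 645,272 and 668,322), and two remain on the mat at (285,320) and (322,408). The next is the upper-right one (top px 404,218).

>>> carry_out --pt "-0.004 -0.027 0 -8 -0.1" --pt "-0.009 -0.054 0 -16 -0.1" --pt "-0.013 -0.081 0 -24 -0.1" --pt "-0.017 -0.108 0 -32 -0.1" --pt "-0.022 -0.135 0 -40 -0.1" --pt "-0.026 -0.162 0 -48 -0.1" --pt "-0.03 -0.189 -0.02 -56 -0.1" --pt "-0.035 -0.216 -0.05 -64 -0.1" --pt "-0.043 -0.243 -0.09 -72 -0.1" --pt "-0.043 -0.2627 -0.12 -72.2 -0.1" --pt "-0.043 -0.2627 -0.153 -72.2 -0.1" --pt "-0.043 -0.2627 -0.153 -72.2 -0.1" --pt "-0.043 -0.2627 -0.153 -72.2 -0.1"

```text
time_s: 23.55
tool_pos: [0.4951, -0.3615, 0.2468]
tool_rot: [179.9, 0.1, -79.8]
force: [0.4, -0.5, 1.2]
grip_width: 0.0476
```

>>> carry_out --pt "0 0 -0.02 0 -0.1" --pt "0 0 -0.04 0 -0.1" --pt "0 0 -0.058 0 -0.1" --pt "0 0 -0.058 0 0.2" --pt "0 0 -0.058 0 0.6" --pt "0 0 -0.058 0 0.6" --pt "0 0 -0.058 0 0.8" --pt "0 0 -0.058 0 0.8" --pt "0 0 -0.058 0 0.8"

```text
time_s: 24.45
tool_pos: [0.496, -0.3626, 0.1917]
tool_rot: [-179.9, -0.1, -79.8]
force: [-0.9, 0.7, 5.8]
grip_width: 0.0256
```

>>> carry_out --pt "0 0 0.04 0 0.8" --pt "0 0 0.08 0 0.8" --pt "0 0 0.12 0 0.8" --pt "0 0 0.12 0 0.8" --pt "0 0 0.12 0 0.8"

```text
time_s: 24.95
tool_pos: [0.4954, -0.3624, 0.3111]
tool_rot: [-179.9, -0.1, -79.9]
force: [-0.9, 0.2, -1.1]
grip_width: 0.0253
```

>>> carry_out --pt "0.01 0.026 0.02 8 0.8" --pt "0.02 0.052 0.02 16 0.8" --pt "0.03 0.078 0.02 24 0.8" --pt "0.04 0.104 0.02 32 0.8" --pt "0.05 0.13 0.02 40 0.8" --pt "0.06 0.156 0.02 48 0.8" --pt "0.07 0.182 0.02 56 0.8" --pt "0.08 0.208 0.02 64 0.8" --pt "0.09 0.234 0.02 72 0.8" --pt "0.0983 0.255 0.02 72.2 0.8" --pt "0.0983 0.255 0.0 72.2 0.8" --pt "0.0983 0.255 -0.04 72.2 0.8" --pt "0.0983 0.255 -0.07 72.2 0.8" --pt "0.0983 0.255 -0.07 72.2 0.8" --pt "0.0983 0.255 -0.07 72.2 0.8"

```text
time_s: 26.45
tool_pos: [0.5931, -0.1072, 0.2389]
tool_rot: [-179.9, 0.1, -7.6]
force: [0.7, -0.5, -0.4]
grip_width: 0.0255
```

>>> carry_out --pt "0 0 -0.008 0 0.8" --pt "0 0 -0.013 0 0.8" --pt "0 0 -0.015 0 0.8" --pt "0 0 -0.017 0 0.8" --pt "0 0 -0.018 0 0.8" --pt "0 0 -0.018 0 0.8"

```text
time_s: 27.05
tool_pos: [0.5936, -0.1073, 0.2219]
tool_rot: [180.0, -0.0, -7.6]
force: [-0.0, -0.7, -0.3]
grip_width: 0.026
```

>>> carry_out --pt "0 0 -0.001 0 0.8" --pt "0 0 -0.002 0 0.8" --pt "0 0 -0.002 0 0.8"

```text
time_s: 27.35
tool_pos: [0.5937, -0.1072, 0.2216]
tool_rot: [179.9, -0.0, -7.7]
force: [-4.3, 0.0, 10.7]
grip_width: 0.0256
```

>>> carry_out --pt "0 0 0.001 0 0.2" --pt "0 0 0.001 0 0.15" --pt "0 0 0.001 0 0.15" --pt "0 0 0.03 0 0.15" --pt "0 0 0.08 0 0" --pt "0 0 0.12 0 -0.1" --pt "0 0 0.16 0 -0.1" --pt "0 0 0.18 0 -0.1"

```text
time_s: 28.15
tool_pos: [0.5942, -0.1069, 0.4036]
tool_rot: [180.0, -0.3, -7.6]
force: [0.5, 0.2, 0.1]
grip_width: 0.0469
```

Run:
```python
from h import *
im,_=snap("scene","s8");g,_=snap("top","t8")
slides("t8")
cv2.imwrite("pics/s8c.png",cv2.resize(im[130:310,80:320],(800,600),interpolation=cv2.INTER_CUBIC)[:,:,::-1])
```

```text
[408. 255.] white 401.6 -365.5 LxW 59.2 27.1 ang 13.3 centre 393.6 -367.4
```

View pics/s8c.png

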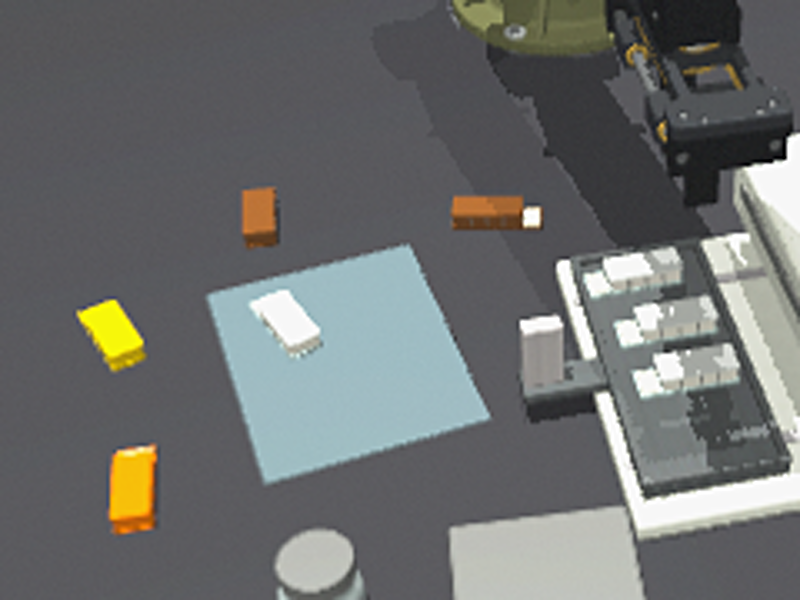

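Three slides are in the tray. The first (crop px 635,272) looks slightly shifted; I check that after the last slide (crop px 287,322).

>>> carry_out --pt "-0.02 -0.026 0 -7 -0.1" --pt "-0.04 -0.052 0 -14 -0.1" --pt "-0.06 -0.078 0 -21 -0.1" --pt "-0.08 -0.104 0 -28 -0.1" --pt "-0.1 -0.13 0 -35 -0.1" --pt "-0.12 -0.156 0 -42 -0.1" --pt "-0.14 -0.182 -0.02 -49 -0.1" --pt "-0.16 -0.208 -0.05 -56 -0.1" --pt "-0.18 -0.234 -0.09 -63 -0.1" --pt "-0.2 -0.2606 -0.12 -69 -0.1" --pt "-0.2 -0.2606 -0.153 -69 -0.1" --pt "-0.2 -0.2606 -0.153 -69 -0.1" --pt "-0.2 -0.2606 -0.153 -69 -0.1"

```text
time_s: 29.55
tool_pos: [0.3937, -0.367, 0.246]
tool_rot: [180.0, 0.2, -76.6]
force: [0.8, -0.1, 0.2]
grip_width: 0.0479
```

Run:
```python
from h import *
im,_=snap("scene","s9");g,_=snap("top","t9")
cv2.imwrite("pics/t9c.png",cv2.resize(g[130:250,260:360],(500,600),interpolation=cv2.INTER_CUBIC)[:,:,::-1])
cv2.imwrite("pics/s9c.png",cv2.resize(im[190:290,220:340],(720,600),interpolation=cv2.INTER_CUBIC)[:,:,::-1])
```

```text
(no output)
```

View pics/t9c.png

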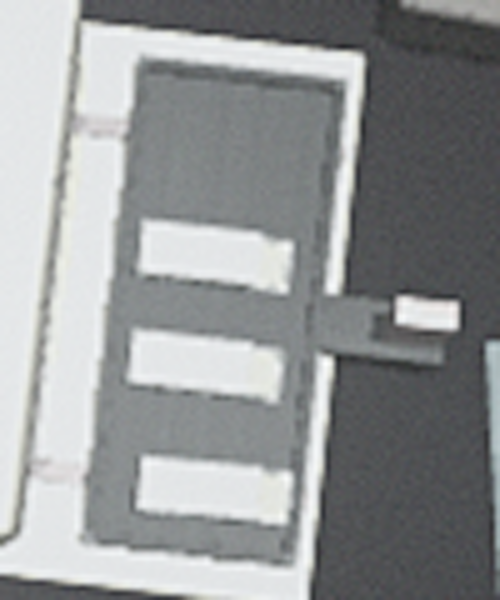

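View pics/s9c.png

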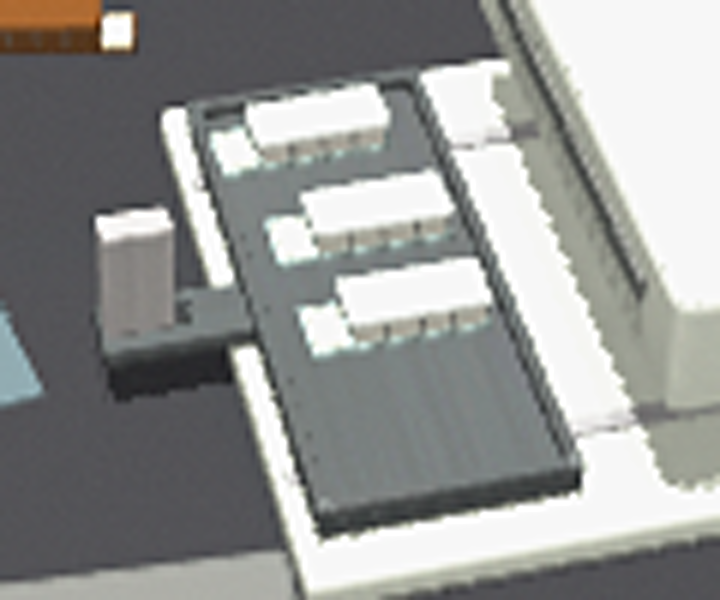

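The knock shifted slide A towards the handle-side rim (top crop label end 292, rim about 300). I place the last slide first, then mend A.

>>> carry_out --pt "0 0 -0.02 0 -0.1" --pt "0 0 -0.04 0 -0.1" --pt "0 0 -0.057 0 -0.1" --pt "0 0 -0.057 0 0.2" --pt "0 0 -0.057 0 0.6" --pt "0 0 -0.057 0 0.6" --pt "0 0 -0.057 0 0.8" --pt "0 0 -0.057 0 0.8" --pt "0 0 -0.057 0 0.8"

```text
time_s: 30.55
tool_pos: [0.3943, -0.3683, 0.1913]
tool_rot: [-179.9, -0.1, -76.6]
force: [-0.3, 0.7, 5.7]
grip_width: 0.0257
```

>>> carry_out --pt "0 0 0.04 0 0.8" --pt "0 0 0.08 0 0.8" --pt "0 0 0.12 0 0.8" --pt "0 0 0.12 0 0.8" --pt "0 0 0.12 0 0.8"

```text
time_s: 31.05
tool_pos: [0.3936, -0.368, 0.3107]
tool_rot: [-180.0, -0.1, -76.7]
force: [-1.4, -0.4, -1.8]
grip_width: 0.0252
```

Run:
```python
from h import *
f=np.load("t9.npz");im,d=f["im"],f["d"];P=cloud("top",d);hsv=cv2.cvtColor(im,cv2.COLOR_RGB2HSV)
a=np.radians(-7.7);R=np.array([[np.cos(a),np.sin(a)],[-np.sin(a),np.cos(a)]])
def S(p): return R@(np.asarray(p)*1000-[566,-103.5])
m=((P[...,2]>.038)&(P[...,2]<.06)&(hsv[...,2]>130)).astype(np.uint8);m[:,:275]=0;m[:,332]=0;m[:,332:]=0;m[:130]=0;m[250:]=0
for q in cv2.findContours(m,0,cv2.CHAIN_APPROX_NONE)[0]:
    if cv2.contourArea(q)<60: continue
    W=np.array([S(plane("top",u,v,.046)[:2]) for u,v in q[:,0]],np.float32)
    r=cv2.minAreaRect(W); mm=np.zeros_like(m);cv2.drawContours(mm,[q],-1,1,-1);mm=cv2.erode(mm,np.ones((3,3)))
    X=P[mm>0]; L=np.array([S(x[:2]) for x in X]);A=np.c_[L,np.ones(len(L))];k=np.linalg.lstsq(A,X[:,2]*1000,rcond=None)[0]
    print("tray-frame rect",np.round(r[0],1),np.round(r[1],1),round(r[2],1),"y",W[:,1].min(),W[:,1].max(),"z",X[:,2].mean()*1000,"slopes",k[:2].round(3))
```

```text
tray-frame rect [-92.6  -1.3] [25.8 59.7] 1.4 y -31.221205 28.488644 z 51.216619817913156 slopes [-6.825 -0.012]
tray-frame rect [-30.9  10.2] [26.1 59.5] 0.2 y -19.529839 39.987762 z 51.1440532449357 slopes [-5.53   0.077]
tray-frame rect [24.6 11.6] [26.3 59.6] 0.2 y -18.16957 41.40089 z 44.95197787120673 slopes [-0.036 -0.002]
```

>>> carry_out --pt "0.023 0.023 0.02 6 0.8" --pt "0.046 0.046 0.03 12 0.8" --pt "0.069 0.069 0.03 19 0.8" --pt "0.092 0.092 0.03 26 0.8" --pt "0.115 0.115 0.03 33 0.8" --pt "0.138 0.138 0.03 40 0.8" --pt "0.161 0.161 0.03 47 0.8" --pt "0.184 0.184 0.03 54 0.8" --pt "0.207 0.207 0.03 61 0.8" --pt "0.23 0.23 0.03 68 0.8" --pt "0.2556 0.2532 0.02 69 0.8" --pt "0.2556 0.2532 0.02 69 0.8" --pt "0.2556 0.2532 -0.02 69 0.8" --pt "0.2556 0.2532 -0.05 69 0.8" --pt "0.2556 0.2532 -0.07 69 0.8" --pt "0.2556 0.2532 -0.07 69 0.8" --pt "0.2556 0.2532 -0.07 69 0.8"

```text
time_s: 32.75
tool_pos: [0.6486, -0.1151, 0.239]
tool_rot: [-180.0, 0.1, -7.7]
force: [0.9, 0.1, -0.3]
grip_width: 0.0258
```

>>> carry_out --pt "0 0 -0.008 0 0.8" --pt "0 0 -0.013 0 0.8" --pt "0 0 -0.015 0 0.8" --pt "0 0 -0.017 0 0.8" --pt "0 0 -0.018 0 0.8" --pt "0 0 -0.018 0 0.8"

```text
time_s: 33.35
tool_pos: [0.6491, -0.1147, 0.2218]
tool_rot: [180.0, -0.0, -7.7]
force: [0.1, 0.3, -0.8]
grip_width: 0.0255
```

>>> carry_out --pt "0 0 -0.001 0 0.8" --pt "0 0 -0.002 0 0.8" --pt "0 0 -0.002 0 0.8"

```text
time_s: 33.65
tool_pos: [0.6493, -0.1146, 0.2214]
tool_rot: [180.0, -0.0, -7.6]
force: [-3.1, 0.0, 7.3]
grip_width: 0.0258
```

>>> carry_out --pt "0 0 0.001 0 0.2" --pt "0 0 0.001 0 0.15" --pt "0 0 0.001 0 0.15" --pt "0 0 0.03 0 0.15" --pt "0 0 0.08 0 0" --pt "0 0 0.12 0 -0.1" --pt "0 0 0.16 0 -0.1" --pt "-0.04 -0.03 0.16 0 -0.1" --pt "-0.08 -0.06 0.16 0 -0.1" --pt "-0.12 -0.09 0.16 0 -0.1" --pt "-0.16 -0.12 0.16 0 -0.1" --pt "-0.2 -0.15 0.16 0 -0.1" --pt "-0.22 -0.19 0.16 0 -0.1" --pt "-0.22 -0.21 0.16 0 -0.1"

```text
time_s: 35.05
tool_pos: [0.4251, -0.329, 0.3797]
tool_rot: [179.8, 0.1, -8.1]
force: [-0.0, 0.1, 0.4]
grip_width: 0.048
```

```bash
cat >> h.py <<'E'
def tray(name):
    f=np.load(name+".npz");im,d=f["im"],f["d"];P=cloud("top",d);hsv=cv2.cvtColor(im,cv2.COLOR_RGB2HSV)
    a=np.radians(-7.7);R=np.array([[np.cos(a),np.sin(a)],[-np.sin(a),np.cos(a)]])
    S=lambda p:R@(np.asarray(p)*1000-[566,-103.5])
    m=((P[...,2]>.04)&(P[...,2]<.06)&(hsv[...,2]>130)).astype(np.uint8);m[:,:275]=0;m[:,332:]=0;m[:130]=0;m[250:]=0
    for q in cv2.findContours(m,0,cv2.CHAIN_APPROX_NONE)[0]:
        if cv2.contourArea(q)<60: continue
        W=np.array([plane("top",u,v,.046)[:2] for u,v in q[:,0]],np.float32)
        r=cv2.minAreaRect(np.array([S(w) for w in W],np.float32)); mm=np.zeros_like(m);cv2.drawContours(mm,[q],-1,1,-1);mm=cv2.erode(mm,np.ones((3,3)))
        X=P[mm>0]; L=np.array([S(x[:2]) for x in X]);z=X[:,2]*1000
        lo=np.median(z[L[:,1]<np.percentile(L[:,1],30)]);hi=np.median(z[L[:,1]>np.percentile(L[:,1],70)])
        wc=R.T@np.array(r[0])+[566,-103.5]
        print("tray rect",np.round(r[0],1),np.round(r[1],1),round(r[2],1),"z -y end",lo.round(1),"+y end",hi.round(1),"world white",wc.round(1))
E
python3 - <<'E'
from h import *
im,_=snap("scene","s10");g,_=snap("top","t10")
print(env.get_obs()["tool_pos"])
tray("t10"); slides("t10")
cv2.imwrite("pics/t10c.png",cv2.resize(g[130:250,260:360],(500,600),interpolation=cv2.INTER_CUBIC)[:,:,::-1])
cv2.imwrite("pics/s10c.png",cv2.resize(im[190:290,220:340],(720,600),interpolation=cv2.INTER_CUBIC)[:,:,::-1])
E
```

```text
[ 0.42714096 -0.32861563  0.37950893]
tray rect [-92.6  -1.3] [25.8 59.7] 1.4 z -y end 44.7 +y end 45.4 world white [474.  -92.4]
tray rect [-31.   10.2] [26.3 59.5] 0.2 z -y end 45.2 +y end 45.5 world white [536.6 -89.2]
tray rect [24.8 11.7] [26.2 59.7] 1.4 z -y end 45.4 +y end 45.2 world white [592.2 -95.2]
tray rect [80.7 10.8] [26.3 59.8] 0.8 z -y end 45.4 +y end 45.3 world white [ 647.5 -103.6]
```

View pics/t10c.png

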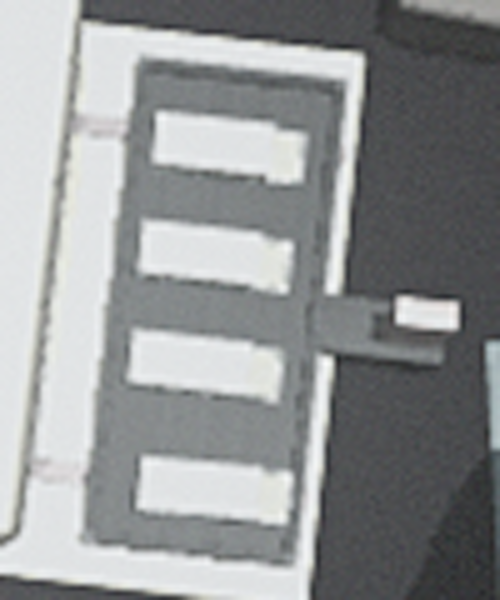

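View pics/s10c.png

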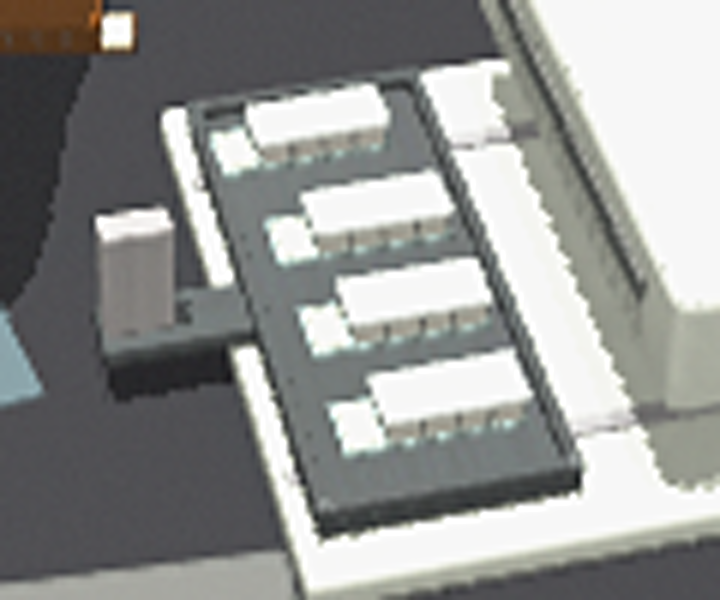

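All four slides sit flat: the tops are at 45 mm on both ends, so none is on the rim. Slide A (crop px 215,490) nearly touches the rim, though, so I regrip it and move it 9 mm inward for margin.

>>> carry_out --pt "0.007 0.035 0 0 -0.1" --pt "0.015 0.07 0 0 -0.1" --pt "0.022 0.105 0 0 -0.1" --pt "0.03 0.14 0 0 -0.1" --pt "0.037 0.175 0 0 -0.1" --pt "0.045 0.21 0 0.7 -0.1" --pt "0.0487 0.225 0 0.7 0" --pt "0.0487 0.225 -0.04 0.7 0" --pt "0.0487 0.225 -0.08 0.7 0" --pt "0.0487 0.225 -0.12 0.7 0.1" --pt "0.0487 0.225 -0.12 0.7 0.1" --pt "0.0487 0.225 -0.12 0.7 0.1"

```text
time_s: 36.35
tool_pos: [0.478, -0.0985, 0.2602]
tool_rot: [-179.9, 0.0, -6.8]
force: [0.0, 0.3, 0.8]
grip_width: 0.0398
```

>>> carry_out --pt "-0.0023 -0.005 -0.02 0 0.1" --pt "-0.0023 -0.005 -0.03 0 0.1" --pt "-0.0023 -0.005 -0.0365 0 0.1" --pt "-0.0023 -0.005 -0.0365 0 0.1" --pt "-0.0023 -0.005 -0.0365 0 0.5" --pt "-0.0023 -0.005 -0.0365 0 0.5" --pt "-0.0023 -0.005 -0.0365 0 0.8" --pt "-0.0023 -0.005 -0.0365 0 0.8" --pt "-0.0023 -0.005 -0.0365 0 0.8"

```text
time_s: 37.25
tool_pos: [0.4759, -0.1047, 0.2239]
tool_rot: [180.0, -0.1, -6.9]
force: [-1.4, 0.5, 5.9]
grip_width: 0.0255
```

Gripped. I lift 2 mm, shift inward, lower and release.

>>> carry_out --pt "0 0 0.003 0 0.8" --pt "0.002 0.003 0.004 -0.4 0.8" --pt "0.004 0.006 0.004 -0.8 0.8" --pt "0.005 0.009 0.004 -0.8 0.8" --pt "0.005 0.009 0.002 -0.8 0.8" --pt "0.005 0.009 0 -0.8 0.8" --pt "0.005 0.009 0 -0.8 0.8"

```text
time_s: 37.95
tool_pos: [0.4807, -0.0953, 0.2239]
tool_rot: [180.0, 0.0, -7.7]
force: [-3.7, 1.5, 8.8]
grip_width: 0.0249
```

>>> carry_out --pt "0 0 0 0 0.8" --pt "0 0 0 0 0.2" --pt "0 0 0 0 0.15" --pt "0 0 0 0 0.15" --pt "0 0 0.03 0 0.15" --pt "0 0 0.08 0 0" --pt "0 0 0.12 0 -0.1" --pt "0 0 0.16 0 -0.1" --pt "-0.01 -0.04 0.16 0 -0.1" --pt "-0.02 -0.08 0.16 0 -0.1" --pt "-0.03 -0.12 0.16 0 -0.1" --pt "-0.03 -0.16 0.16 0 -0.1" --pt "-0.03 -0.2 0.16 0 -0.1" --pt "-0.03 -0.23 0.16 0 -0.1" --pt "-0.03 -0.23 0.16 0 -0.1"

```text
time_s: 39.45
tool_pos: [0.4487, -0.3313, 0.3822]
tool_rot: [-180.0, 0.0, -8.2]
force: [-0.9, 0.1, 0.5]
grip_width: 0.0477
```

Run:
```python
from h import *
im,_=snap("scene","s11");g,_=snap("top","t11")
tray("t11")
print(env.get_obs()["tool_pos"])
cv2.imwrite("pics/t11c.png",cv2.resize(g[130:250,260:360],(500,600),interpolation=cv2.INTER_CUBIC)[:,:,::-1])
f=np.load("t11.npz");P=cloud("top",f["d"]);m=(P[...,2]>.075)&(P[...,2]<.1);m[:,:325]=0;m[:,360:]=0;m[:180]=0;m[203:]=0
v,u=np.nonzero(m);print(u.min(),u.max(),v.min(),v.max(),plane("top",u.mean(),v.mean(),.086))
```

```text
tray rect [-88.8   8.5] [26.  59.7] 0.6 z -y end 44.8 +y end 45.1 world white [479.1 -83.2]
tray rect [-30.9  10.2] [26.1 59.5] 0.2 z -y end 45.6 +y end 45.3 world white [536.8 -89.2]
tray rect [24.9 11.6] [25.8 59.6] 0.2 z -y end 45.3 +y end 45.2 world white [592.2 -95.3]
tray rect [80.7 10.8] [26.5 59.8] 1.1 z -y end 45.3 +y end 44.9 world white [ 647.4 -103.6]
[ 0.45030159 -0.32615081  0.38264284]
338 350 190 196 [ 0.55164199 -0.2008365   0.086     ]
```

View pics/t11c.png

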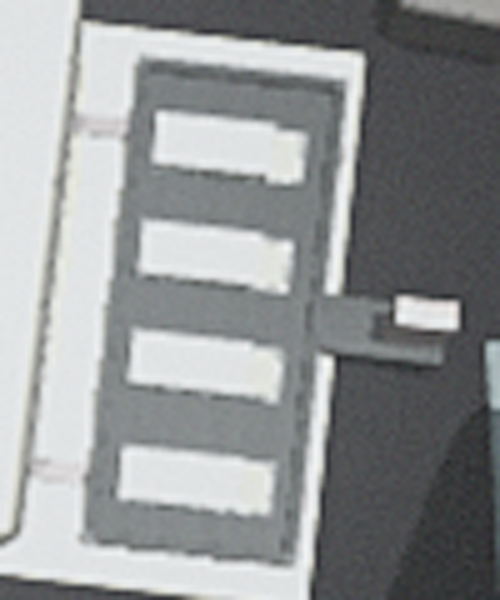

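View pics/s11.png

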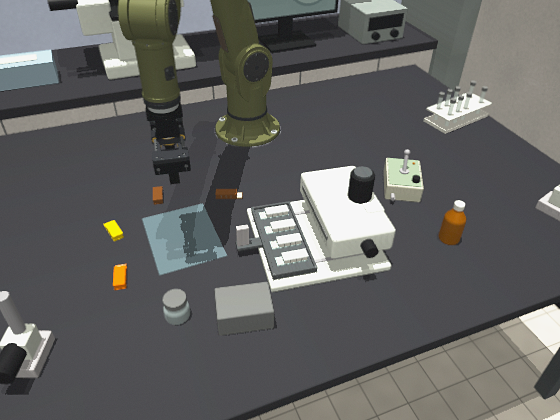

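All four slides are flat and side by side, with at least 9 mm to the rim, and the mat is empty. Now the handle (top px 344,193).

>>> carry_out --pt "0.03 0.035 0 0 -0.1" --pt "0.06 0.07 0 0 -0.1" --pt "0.09 0.105 0 0.3 -0.1" --pt "0.104 0.1225 0 0.3 -0.1" --pt "0.104 0.1225 0 0.3 -0.1" --pt "0.104 0.1225 -0.04 0.3 -0.1" --pt "0.104 0.1225 -0.08 0.3 -0.1" --pt "0.104 0.1225 -0.08 0.3 -0.1" --pt "0.104 0.1225 -0.08 0.3 -0.1"

```text
time_s: 40.45
tool_pos: [0.5542, -0.2031, 0.3037]
tool_rot: [-180.0, 0.0, -7.4]
force: [0.8, 1.3, 0.6]
grip_width: 0.0477
```

>>> carry_out --pt "0 0 -0.03 0 -0.1" --pt "0 0 -0.055 0 -0.1" --pt "0 0 -0.055 0 0.3" --pt "0 0 -0.055 0 0.6" --pt "0 0 -0.055 0 1" --pt "0 0 -0.055 0 1" --pt "0 0 -0.055 0 1" --pt "0 0 -0.055 0 1" --pt "0 0 -0.055 0 1" --pt "0 0 -0.055 0 1"

```text
time_s: 41.45
tool_pos: [0.5552, -0.2034, 0.2494]
tool_rot: [180.0, -0.1, -7.5]
force: [0.0, -0.3, 6.6]
grip_width: 0.0139
```

>>> carry_out --pt "0.0005 0.004 0 0 1" --pt "0.0014 0.01 0 0 1" --pt "0.0024 0.018 0 0 1" --pt "0.0038 0.028 0 0 1" --pt "0.0051 0.038 0 0 1" --pt "0.0065 0.048 0 0 1" --pt "0.0078 0.058 0 0 1" --pt "0.0092 0.068 0 0 1" --pt "0.0105 0.078 0 0 1" --pt "0.0119 0.088 0 0 1" --pt "0.0132 0.098 0 0 1" --pt "0.0146 0.108 0 0 1" --pt "0.0157 0.116 0 0 1" --pt "0.0165 0.122 0 0 1" --pt "0.017 0.126 0 0 1" --pt "0.0174 0.129 0 0 1" --pt "0.0176 0.13 0 0 1" --pt "0.0176 0.13 0 0 1"

```text
time_s: 43.25
tool_pos: [0.5727, -0.0735, 0.2494]
tool_rot: [179.9, -0.1, -7.5]
force: [-0.3, -0.9, 6.7]
grip_width: 0.0139
```

>>> carry_out --pt "0.0003 0.002 0 0 1" --pt "0.0005 0.004 0 0 1" --pt "0.0007 0.005 0 0 1" --pt "0.0008 0.006 0 0 1" --pt "0.0008 0.006 0 0 1"

```text
time_s: 43.75
tool_pos: [0.5734, -0.069, 0.2494]
tool_rot: [179.8, -0.1, -7.5]
force: [-1.6, -4.6, 7.8]
grip_width: 0.0139
```

>>> carry_out --pt "0.0003 0.002 0 0 1" --pt "0.0005 0.004 0 0 1" --pt "0.0005 0.004 0 0 1"

```text
time_s: 44.05
tool_pos: [0.5736, -0.0681, 0.2494]
tool_rot: [179.5, -0.0, -7.7]
force: [-1.5, -11.3, 9.9]
grip_width: 0.0137
```

>>> carry_out --pt "0 -0.003 0 0 1" --pt "0 -0.003 0 0 0.5" --pt "0 -0.003 0 0 0.2" --pt "0 -0.003 0 0 0" --pt "0 -0.003 0.03 0 -0.1" --pt "0 -0.003 0.07 0 -0.1" --pt "0 -0.003 0.11 0 -0.1" --pt "0 -0.003 0.15 0 -0.1" --pt "-0.02 -0.003 0.185 0 -0.1" --pt "-0.06 -0.003 0.185 0 -0.3" --pt "-0.09 -0.003 0.185 0 -0.5" --pt "-0.11 0.0 0.185 0 -1" --pt "-0.11 0.0 0.185 0 -1"

```text
time_s: 45.35
tool_pos: [0.4617, -0.0623, 0.4331]
tool_rot: [179.8, 0.1, -7.5]
force: [0.1, 0.0, -0.1]
grip_width: 0.0723
```

Run:
```python
from h import *
im,_=snap("scene","s12");g,_=snap("top","t12")
o=env.get_obs();print(o["tool_pos"],o["tool_rot"])
cv2.imwrite("pics/s12c.png",cv2.resize(im[150:290,220:420],(800,560),interpolation=cv2.INTER_CUBIC)[:,:,::-1])
f=np.load("t12.npz");P=cloud("top",f["d"]);m=(P[...,2]>.075)&(P[...,2]<.1);m[:,:278]=0;m[:,310:]=0;m[:170]=0;m[210:]=0
v,u=np.nonzero(m)
if len(u): print(u.min(),u.max(),v.min(),v.max(),plane("top",u.mean(),v.mean(),.086))
```

```text
[ 0.46357616 -0.06300902  0.4333666 ] [ 1.79914621e+02 -5.44716617e-02 -7.45850984e+00]
```

View pics/s12c.png

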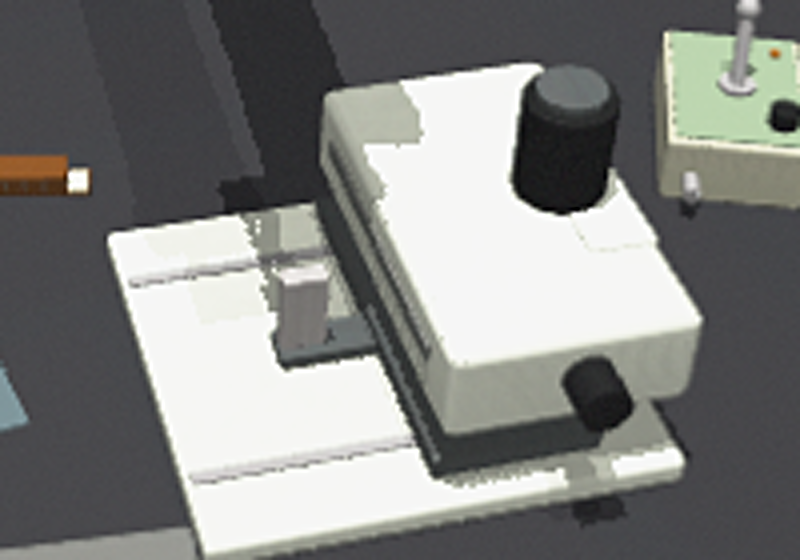

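The carriage is home: the handle top at px (295.7,218) matches the home prediction of (295.2,217.6). Back to the toggle.

>>> carry_out --pt "0.01 0.038 0 -3 -1" --pt "0.015 0.076 0 -6 -1" --pt "0.02 0.114 0 -9 -1" --pt "0.02 0.152 0 -12 -1" --pt "0.02 0.19 0 -15 -1" --pt "0.02 0.228 0 -18 -1" --pt "0.015 0.266 0 -21 -1" --pt "0.01 0.304 0 -22.4 -1" --pt "0.005 0.342 0 -22.4 -1" --pt "0 0.379 0 -22.4 -1" --pt "0 0.379 0 -22.4 -1" --pt "0 0.379 -0.04 -22.4 -1" --pt "0 0.379 -0.08 -22.4 -1" --pt "0 0.379 -0.08 -22.4 -1" --pt "0 0.379 -0.08 -22.4 -1"

```text
time_s: 46.95
tool_pos: [0.4641, 0.3159, 0.3534]
tool_rot: [-180.0, 0.1, -29.9]
force: [0.5, -0.6, 0.9]
grip_width: 0.0875
```

>>> carry_out --pt "0 0 -0.04 0 -1" --pt "0 0 -0.079 0 -1" --pt "0 0 -0.079 0 -1" --pt "0.01 -0.006 -0.079 0 -1" --pt "0.02 -0.012 -0.079 0 -1" --pt "0.03 -0.018 -0.079 0 -1" --pt "0.036 -0.021 -0.079 0 -1" --pt "0.042 -0.024 -0.079 0 -1" --pt "0.042 -0.024 -0.079 0 -1"

```text
time_s: 47.85
tool_pos: [0.507, 0.2905, 0.2744]
tool_rot: [-180.0, -0.1, -30.0]
force: [0.0, 0.2, -1.0]
grip_width: 0.0867
```

>>> carry_out --pt "-0.02 0.012 0 0 -1" --pt "-0.042 0.024 0 0 -1" --pt "-0.042 0.024 0 0 -1" --pt "-0.042 0.024 0.05 0 -1" --pt "-0.042 0.024 0.1 0 -1" --pt "-0.042 0.024 0.16 0 -1" --pt "-0.042 0.024 0.16 0 -1" --pt "-0.042 -0.03 0.16 0 -1" --pt "-0.042 -0.07 0.16 0 -1" --pt "-0.03 -0.11 0.16 0 -1" --pt "-0.02 -0.15 0.16 0 -1" --pt "-0.02 -0.15 0.16 0 -1"

```text
time_s: 49.05
tool_pos: [0.4875, 0.1341, 0.4336]
tool_rot: [179.8, -0.1, -30.5]
force: [0.4, -0.8, 0.5]
grip_width: 0.0871
```

Run:
```python
from h import *
im,_=snap("scene","s13");g,_=snap("top","t13")
cv2.imwrite("pics/s13c.png",cv2.resize(im[130:220,340:460],(600,450))[:,:,::-1])
```

```text
(no output)
```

View pics/s13c.png

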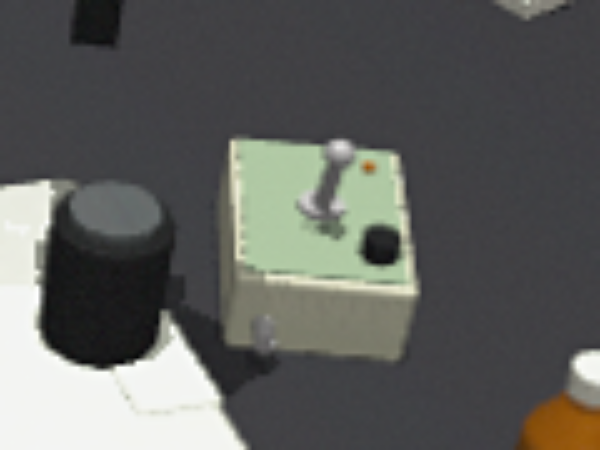

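View pics/s13.png

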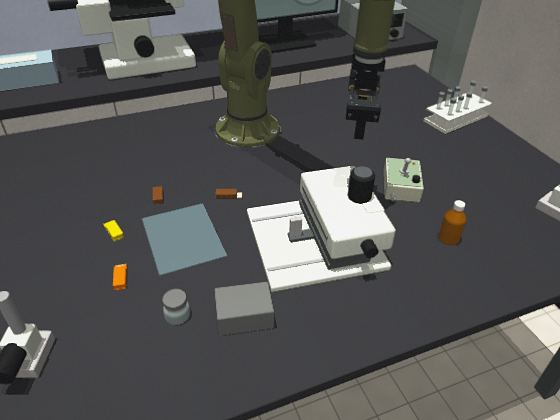

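View pics/t13.png

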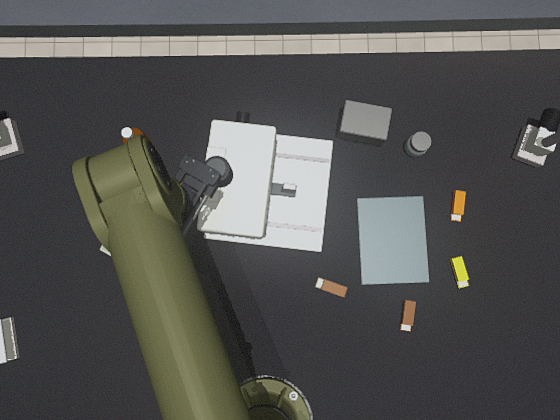

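The ball is back at crop (340,152), exactly the original "on" position. The bottle, jar and box are unmoved and the mat is empty. One last numeric check that the carriage is home, then I hand in.

Run:
```python
from h import *
for n in("t0","t13"):
    f=np.load(n+".npz");P=cloud("top",f["d"]);m=(P[...,2]>.075)&(P[...,2]<.1);m[:,:278]=0;m[:,305:]=0;m[:170]=0;m[210:]=0
    v,u=np.nonzero(m);print(n,u.min(),u.max(),u.mean(),v.mean(),plane("top",u.mean(),v.mean(),.086))
o=env.get_obs();print(o["time_s"],o["force"])
```

```text
t0 285 296 290.53521126760563 186.90140845070422 [ 0.56916422 -0.07261515  0.086     ]
t13 283 295 288.75 186.64473684210526 [ 0.56986943 -0.06833257  0.086     ]
49.15 [-0.76357341  0.62352283 -0.79860685]
```

```bash
python3 -c "
from cell import env
print(env.sign_off())"
```

```text
the job is handed in; nothing more can be done
None
```

The job is done and handed in at about 49 s of the 210 s allowed. I switched the lamp off, drew the carriage out to its stop and laid all four slides from the mat in the tray. Then I pushed the carriage home and flipped the toggle back on.

**Knocked slide:** the first slide was knocked against the handle-side rim after I placed it. It was still flat, but I regripped it and moved it about 9 mm inward.

**Last checks:**
- **Slides:** before closing, all four lay flat and side by side, with tops at about 45 mm at both ends and at least about 8 mm to the rim. I did not see them again once they were under the head.
- **Carriage:** it met its stop at about 11 N after about 136 mm of travel by the robot's own readings. The top camera gave about 134 mm, a gap within its pixel size.
- **Toggle:** the ball is back where it was in the first pictures, leaning to "on".
- **Bystanders:** the bottle, jar, grey box and look-alike slides appear where they started.

No check failed. The camera and robot positions differed by a steady 3 mm or so over the tray, which I allowed for.

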